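# Stopper the vials from the carousel in the lever press

## Robot

A 6-joint arm with a two-finger parallel gripper is mounted at the origin on the work surface. World frame = base frame: x ahead of the robot, y to its left, z up, the work surface at z = 0. Lengths are in m, angles in rad, forces in N, time in s.
With the tool pointing down it reaches from about 0.25 to 0.775 m from the base axis. Payload 4 kg.
Tool frame: the origin (TCP) lies between the finger pads, 19 mm behind the fingertips; this is the grasp point; z points along the fingers, y is the direction in which the jaws open and shut (so a half turn about z gives the same grasp; the last joint's range is limited). The gripper opens to 94 mm and grips with 3 to 60 N. Pads are 16 mm wide; open, the fingers measure 119 mm over their backs; the gripper's body (75 mm by 177 mm) begins 78 mm behind the grasp point.
Start: joints at [-1.206, 0.087, 1.371, -0, 1.684, -0.103], TCP at [0.248, -0.491, 0.224] pointing down, gripper open.
Joint ranges: [-3.1, 3.1], [-0.76, 2.03], [0.27, 2.55], [-1.08, 4.22], [0.17, 2.65], [-2.57, 2.57]. Speed limits (rad/s): [2.79, 2.79, 3.14, 3.14, 3.14, 3.14].

## Interface

Orientations are given as [roll, pitch, yaw] about the fixed x, y, z axes, in that order (R = Rz(yaw) Ry(pitch) Rx(roll)).
In Python, from bench import robot gives the robot as it stands. The module is installed in compiled form; this text tells all that it offers.
- The arm moves only by the shell command python3 -m inch 'ROWS'. ROWS is JSON, a list of rows, each an object with "linear": the shift along the world's x, y, z scaled (see below), a list of three; "twist": the turn about the world's z scaled (see below); "gripper": the opening, from 0 (shut) to 1 (fully open). In form: [{"linear": [x, y, z], "twist": twist, "gripper": gripper}, ...]. A call has 1 to 10 rows; each row is the pose to reach, as a shift and turn from the pose commanded when the call began; what a row does not reach only later rows make up. The controller multiplies each number of a shift by 0.1 m and each number of a turn by 60 degrees. A row lasts 1/12 s, in which the tool goes at most 41.7 mm and 7.16 degrees, less where a joint would pass 70% of its speed; a pose out of reach is approached as far as the arm can. A call with a number of a shift or a turn outside -1 to 1 is refused whole. A call with a gripper value outside its range is refused whole. The fingers move at their own pace and stop on an object; the grip force is fixed at half the most. Time passes only in rows, so rows that repeat a pose let the fingers close. It gives the time, the measured TCP pose, the force and the opening at its end, in the units of the state.
- robot.get_obs(): the state, without advancing time (a new reading comes with each control period).
- robot.snapshot(name): name is "scene" or "top" or "wrist"; returns a dict with "image" (420x560x3 uint8, red, green, blue), "depth" (420x560 float32, m along the optical axis (not along the pixel's ray), 0 where there is no reading), "mtx" (3x3 intrinsics, pixels), "rvec" (rotation vector, rad) and "tvec" (3), from world to camera coordinates, as OpenCV has them; the wrist camera has in their place "hand_eye" (4x4, takes a point from camera to tool coordinates, whose origin is the TCP and whose axes are the flange's). Camera axes: x right, y down, z forward; pixel columns grow to the right and rows downward; lengths in m; the calibration is good to about 2 mm. A picture is of the moment at which its call begins: read the wrist's pose just before it.
- robot.close_job(): hands the job in, once; it reports no verdict.
The state is a dict: "time": time; "joint_positions": joint angles; "qvel": joint speeds; "joint_torque": joint torques, N m; "tool_pos": TCP position; "ee_rot": TCP orientation; "wrist_force": force on the tool from outside, world axes, zero at the start; "wrist_torque": the same for the moment, N m; "width": finger opening in m.
Only numpy, scipy, OpenCV 4.12 (cv2) and the standard library are available. Lean on these libraries where they do the work, as an engineer would, in place of code of your own. Each camera call takes 0.05 s, during which the arm holds its last target.

## Task

The brown glass vials on the free-turning carousel have their rubber stoppers only half in. Take each one off the carousel, stand it on the spot of the lever press and pull the lever down until its stopper is fully home, ease the lever back up without letting it fly, and stand the vial upright in the aluminium tray, until the carousel is empty and the lever is left fully up. Handle the vials by the glass, never push a stopper with the gripper, and leave everything else on the bench where it is.

Things in the scene. Friction and masses are not known exactly. Their poses are not given: they have to be found in the camera images.
- vial1: squat brown glass serum vial with a thick bottom, 42 mm in diameter up to 34 mm, then a shoulder and a 23 mm neck lip, glass 52 mm tall, about 70 g, standing on the carousel at the start; two or three of the four vials are present, the others absent (None). Origin: centre of its underside, z up. Grip it by the 42 mm body (TCP about 28 mm above the underside)
- vial2: as vial1
- vial3: as vial1
- vial4: as vial1
- stopper1: grey rubber stopper of vial1, a 22 mm wide, 4 mm thick flange on a plug; origin at the centre of the flange's underside, 59 mm above the vial's underside at the start (top of the stopper at 63 mm), 52 mm when fully home with the flange on the glass lip (top at 56 mm); it moves straight in under about 20 N and stays where it is pushed
- stopper2: stopper of vial2, as stopper1
- stopper3: stopper of vial3, as stopper1
- stopper4: stopper of vial4, as stopper1
- carousel: vial carousel, fixed black foot; origin on the table at its axis. It carries a steel platter 256 mm in diameter, its floor 30 mm above the table, with a 3 mm thick rim standing 14 mm above that floor and a small centre stud (18 mm wide, 27 mm above the floor). Vials stand anywhere on the floor, at least 70 mm apart at the start
- platter (a joint): turn of the platter about its vertical axis (rad); it spins freely both ways, nothing holds it
- press: bench lever press, fixed: grey base plate 220 x 130 x 20 mm (from 70 mm before to 150 mm behind the origin along its x), two cheeks at the rear carrying the lever. Origin on the table under the pressing spot; its +x points from there to the pivot (away from the robot, turned a little), +y to the left, +z up
- press_nest (a point): centre of the round bright spot, 41 mm wide, on top of the press base (20 mm above the table), where a vial stands for pressing; flat, nothing holds the vial there. The pad is 36 mm wide and comes down flat on a vial within about 10 mm of the centre. With the lever up the spot is open from above
- lever_pivot (a point): the lever's pivot: 110 mm behind the press origin along press x, 107 mm above the table; its axis is press y
- lever_handle (a point): centre of the lever's T-handle, at the end of the 200 mm arm (from the pivot): a steel bar 20 mm in diameter, 136 mm long along press y, 68 mm to each side of the arm. It revolves freely in the arm's eye (22 mm long along y), so gripped from above about 42 mm out on either side, fingers closing along press x, the grip holds through the stroke
- lever (a joint): lever angle (rad): 0 = up, at its spring rest, leaning 0.175 rad back beyond vertical (towards press +x); grows as the handle is pulled towards the robot and down; 1.745 = arm level, pointing to press -x; stop at 1.80. A vial's stopper is met at about 1.68 and is home at about 1.75. Its spring needs 2 to 5 N at the handle, and with the stopper about 11 N more; let go while down, it flies back
- tray: fixed aluminium tray for finished vials, 150 mm (its x) x 200 mm (its y) x 20 mm high, walls and floor 4 mm thick; origin at the centre of its underside, z up
- beaker: bystander: glass beaker, 64 mm wide, 85 mm tall; origin at its underside, as for all bystanders
- reagent: bystander: reagent bottle, 70 mm wide, 140 mm tall
- dishes: bystander: stack of three small culture dishes, 62 mm wide, 44 mm tall
- tipbox: bystander: pipette-tip box, 85 x 122 x 67 mm
- washbottle: bystander: white wash bottle, 68 mm wide, 190 mm tall with its spout
- jar: bystander: white jar with a black lid, 60 mm wide, 65 mm tall
- spatula: bystander: steel spatula 170 mm long, lying flat
- tuberack: bystander: blue tube rack, 100 x 200 x 84 mm
Things that resemble listed ones, but are neither listed nor needed, are in the scene too. Of the things that look like the tray, the larger one is meant.

How it is judged:
By the outcome, as a careful person would: the job done as asked, in the order asked, and still so for the second after the job is handed in, with the robot touching nothing.
Of vial1, vial2, vial3, vial4 only 2 to 3 are there at a start; the rules pass over those that are not, and their reading is None.
At some moment in a run one of vial1, vial2, vial3, vial4 may be knocked a few centimetres aside while the robot is not near it.
It also fails if it takes over 210 s, if anything falls off the work surface, if the arm or the gripper's body presses on something with over 40 N, if the wrist force passes 120 N, or if a joint passes its speed limit or range.

## Working session

There is one attempt and no reset: what is moved stays moved. The work goes in short steps, Python scripts to look and compute and a shell command to move; the robot and the scene stay as the last step left them, time stands still between calls to the robot, and variables do not carry over. Pictures are saved under pics/ and viewed, and the job is handed in when it is done.

```bash
ls; mkdir -p pics
cat > h.py <<'E'
import numpy as np, cv2
from bench import robot
def snap(n,f=None):
    o=robot.get_obs(); s=robot.snapshot(n); s['obs']=o
    if f: cv2.imwrite('pics/'+f,s['image'][:,:,::-1])
    return s
def crop(s,u0,v0,u1,v1,f,k=4):
    cv2.imwrite('pics/'+f,cv2.resize(s['image'][v0:v1,u0:u1,::-1],None,fx=k,fy=k,interpolation=cv2.INTER_CUBIC))
def ext(s):
    if 'rvec' in s and s['rvec'] is not None:
        R,_=cv2.Rodrigues(np.array(s['rvec'],float)); t=np.array(s['tvec'],float).reshape(3)
        return R.T,-R.T@t
    from scipy.spatial.transform import Rotation as Ro
    T=np.eye(4);T[:3,:3]=Ro.from_euler('xyz',s['obs']['ee_rot']).as_matrix();T[:3,3]=s['obs']['tool_pos']
    M=T@np.array(s['hand_eye']);return M[:3,:3],M[:3,3]
def ray(s,u,v):
    R,c=ext(s);K=s['mtx'];d=R@np.array([(u-K[0][2])/K[0][0],(v-K[1][2])/K[1][1],1]);return c,d
def atz(s,u,v,z):
    c,d=ray(s,u,v);return c+d*(z-c[2])/d[2]
def dep(s,u,v):
    c,d=ray(s,u,v);return c+d*s['depth'][int(round(v)),int(round(u))]
def cloud(s):
    R,c=ext(s);K=np.array(s['mtx']);v,u=np.mgrid[:420,:560];z=s['depth']
    P=np.stack([(u-K[0,2])/K[0,0]*z,(v-K[1,2])/K[1,1]*z,z],-1);return P@R.T+c
def px(s,p):
    R,c=ext(s);q=R.T@(np.array(p)-c);q=np.array(s['mtx'])@q;return q[:2]/q[2]
E
python3 - <<'E'
from h import *
for n in('scene','top','wrist'): s=snap(n,n+'0.png'); np.save(n+'0d.npy',s['depth']); print(n,ext(s)[1].round(3))
o=robot.get_obs();print(o)
E
```

```text
pics
scene [ 1.626 -0.43   1.322]
top [0.321 0.035 1.717]
wrist [ 0.308 -0.461  0.384]
{'time': 0.15, 'joint_positions': array([-1.20610275e+00,  8.77798049e-02,  1.37187243e+00,  3.13332613e-05,
        1.68363139e+00, -1.03097051e-01]), 'qvel': array([-2.74748411e-03, -1.87014878e-03, -2.32464805e-03, -5.18167213e-05,
        7.51243339e-04,  5.92142725e-06]), 'joint_torque': array([ 1.79948918e-03, -3.40646732e+01, -3.02794290e+01,  7.18624983e-02,
        3.05448321e-02, -1.06275827e-04]), 'tool_pos': array([ 0.24787021, -0.49054205,  0.2233936 ]), 'ee_rot': array([-3.13991387e+00, -2.04999855e-04,  4.67793960e-01]), 'wrist_force': array([-0.29419677, -0.18113201, -0.73265534]), 'wrist_torque': array([ 0.00890506, -0.00084833,  0.02917263]), 'width': 0.09393465934535558}
```

View pics/scene0.png

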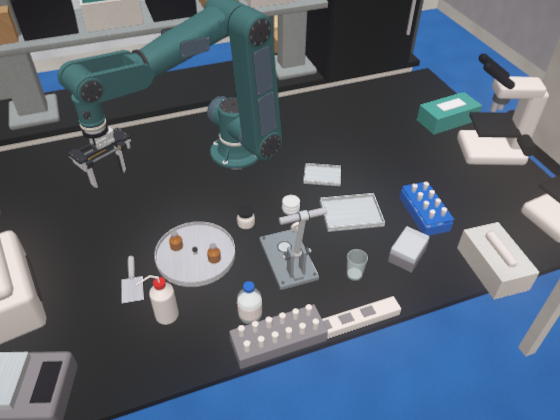

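View pics/top0.png

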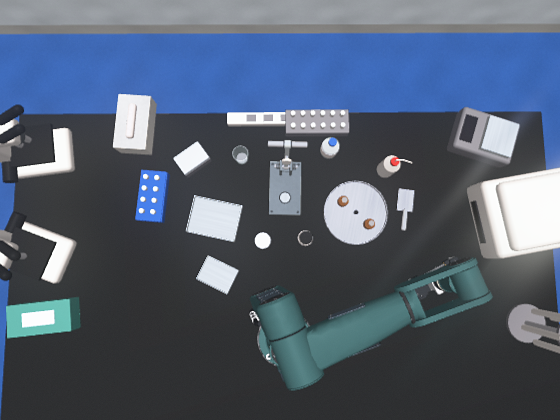

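View pics/wrist0.png

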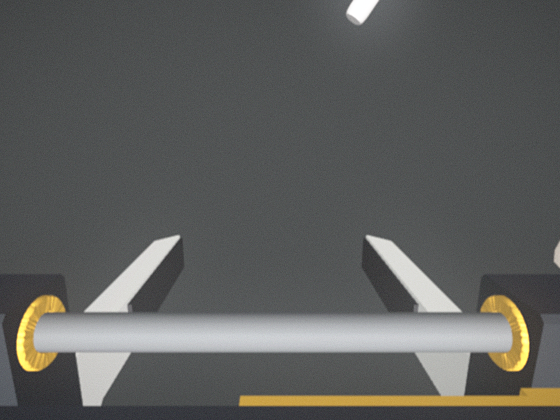

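Top view: two brown vials on the carousel at (343,201) and (369,224), with the stud at (356,212). The press spot is at (285,197) and the T-handle at (287,144). The large tray is at (214,218); the small look-alike is at (217,274).

Run:
```python
from h import *
s=snap('top');crop(s,255,130,405,250,'topc.png',5); crop(s,180,180,330,300,'topt.png',5)
s2=snap('scene');crop(s2,140,195,330,300,'scc.png',4)
```

```text
(no output)
```

View pics/topc.png

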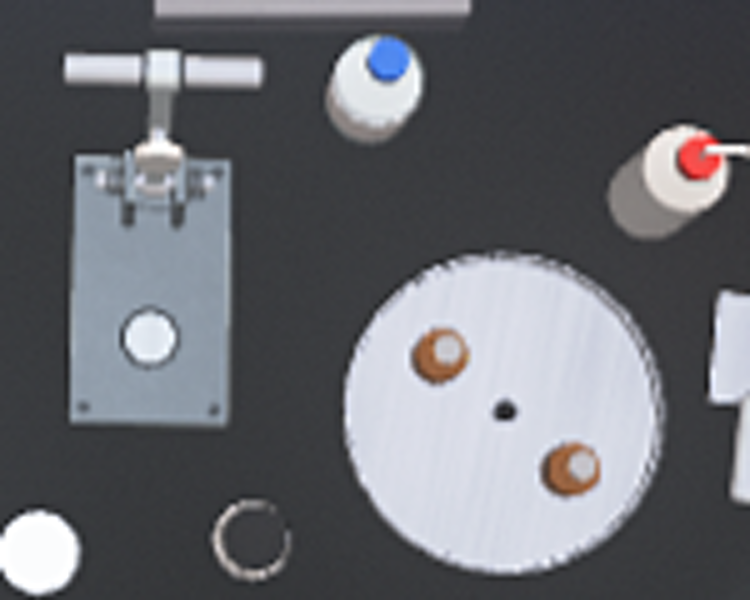

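View pics/topt.png

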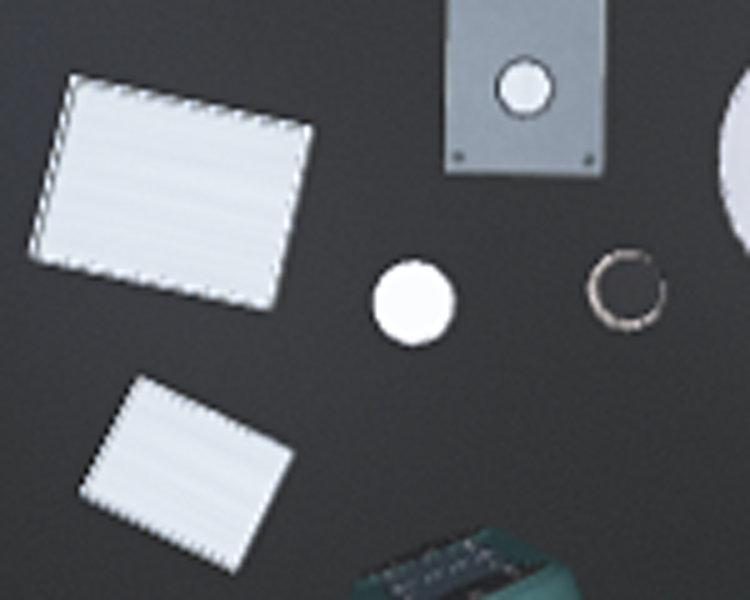

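View pics/scc.png

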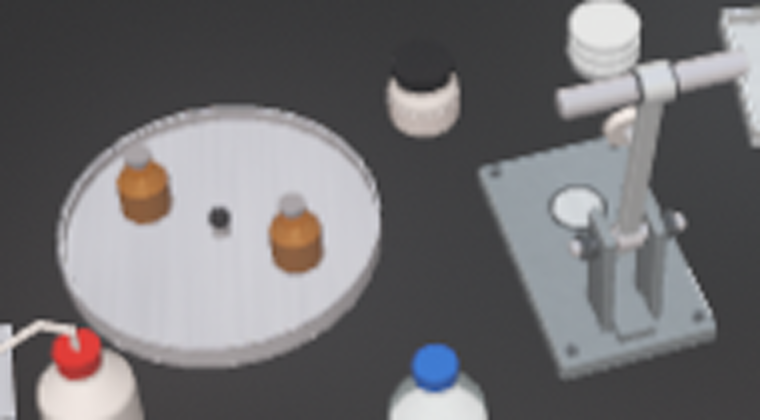

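Run:
```python
from h import *
s=snap('top');f=lambda x,y:(255+(x-2)/5,130+(y-2)/5)
for n,p,z in [('A stop',(447,349),.093),('B stop',(581,466),.093),('stud',(504,410),.057),('nest',(150,338),.02),('bar',(164,70),.30),('barL',(66,69),.30),('barR',(262,73),.30),('baseFL',(71,422),.02),('baseFR',(230,425),.02),('baseRL',(77,156),.02),('baseRR',(231,160),.02),('jar',(252,540),.065),('reag',(388,60),.14),('plat L',(344,412),.044),('plat R',(662,412),.044),('platT',(503,253),.044),('platB',(503,574),.044)]:
  u,v=f(*p);d=dep(s,u,v);print(n,atz(s,u,v,z).round(4),'dep',d.round(4))
g=lambda x,y:(180+(x-2)/5,180+(y-2)/5)
for p in [(72,75),(313,127),(272,310),(32,260)]:
  print('tray',atz(s,*g(*p),.02).round(4))
for p in [(140,377),(293,454),(236,573),(80,492)]: print('small',atz(s,*g(*p),.02).round(4))
# cloud-based: vial color mask
P=cloud(s);im=s['image'].astype(int)
```

```text
A stop [ 0.5381 -0.2364  0.093 ] dep [ 0.538  -0.2364  0.0935]
B stop [ 0.4457 -0.3378  0.093 ] dep [ 0.445  -0.3359  0.1013]
stud [ 0.4936 -0.2864  0.057 ] dep [ 0.4929 -0.2851  0.0636]
nest [ 0.5593 -0.007   0.02  ] dep [ 0.5598 -0.007   0.0163]
bar [ 0.7063 -0.0121  0.3   ] dep [ 0.7013 -0.0115  0.3183]
barL [0.7075 0.0554 0.3   ] dep [0.705  0.0553 0.3092]
barR [ 0.7036 -0.0796  0.3   ] dep [ 0.7822 -0.1032  0.0087]
baseFL [0.4913 0.0578 0.02  ] dep [0.493  0.0581 0.0037]
baseFR [ 0.4875 -0.0708  0.02  ] dep [ 0.4898 -0.0722 -0.0028]
baseRL [0.7106 0.051  0.02  ] dep [0.7115 0.0511 0.016 ]
baseRR [ 0.7062 -0.0754  0.02  ] dep [ 0.7112 -0.0768 -0.002 ]
jar [ 0.3925 -0.0837  0.065 ] dep [ 0.3923 -0.0834  0.0689]
reag [ 0.7563 -0.1896  0.14  ] dep [ 0.7572 -0.1901  0.1365]
plat L [ 0.4947 -0.1607  0.044 ] dep [ 0.496  -0.1621  0.0315]
plat R [ 0.4921 -0.4157  0.044 ] dep [ 0.4918 -0.415   0.0465]
platT [ 0.6224 -0.2922  0.044 ] dep [ 0.6297 -0.3002  0.003 ]
platB [ 0.3642 -0.2839  0.044 ] dep [ 0.3654 -0.2924 -0.0004]
tray [0.5735 0.3604 0.02  ]
tray [0.5291 0.1652 0.02  ]
tray [0.3816 0.1983 0.02  ]
tray [0.4238 0.3907 0.02  ]
small [0.3294 0.3034 0.02  ]
small [0.2671 0.1815 0.02  ]
small [0.1745 0.2265 0.02  ]
small [0.2393 0.3502 0.02  ]
```

Only the brown bodies with grey stoppers count as vials: A at (343,201) and B at (369,224) in top. The possible mix-ups are the stud (356,212), the jar (305,238) and the dishes (263,240). The close crop confirmed the choice. I'll move over vial A with the jaws radial to the platter.

```bash
R='x'; python3 -m inch '[{"linear":[0.4,0.3,0],"twist":0.12,"gripper":1},{"linear":[0.7,0.6,0],"twist":0.24,"gripper":1},{"linear":[1,0.9,0],"twist":0.36,"gripper":1},{"linear":[1,0.9,0],"twist":0.48,"gripper":1},{"linear":[1,0.9,0],"twist":0.6,"gripper":1},{"linear":[1,0.9,0],"twist":0.72,"gripper":1},{"linear":[1,0.9,0],"twist":0.84,"gripper":1},{"linear":[1,0.9,0],"twist":0.95,"gripper":1},{"linear":[1,0.9,0],"twist":1,"gripper":1}]'
python3 -m inch '[{"linear":[0.4,0.3,0],"twist":0.12,"gripper":1},{"linear":[0.7,0.6,0],"twist":0.24,"gripper":1},{"linear":[1,0.9,0],"twist":0.36,"gripper":1},{"linear":[1,0.9,0],"twist":0.48,"gripper":1},{"linear":[1,0.9,0],"twist":0.6,"gripper":1},{"linear":[1,0.9,0],"twist":0.72,"gripper":1},{"linear":[1,0.9,0],"twist":0.84,"gripper":1},{"linear":[1,0.9,0],"twist":0.86,"gripper":1},{"linear":[1,0.9,0],"twist":0.86,"gripper":1}]'
```

```text
time: 1.05
tool_pos: [0.3481, -0.4008, 0.2242]
ee_rot: [-3.142, -0.0, 1.52]
wrist_force: [0.4, 0.1, -0.3]
width: 0.0943
time: 1.8
tool_pos: [0.4481, -0.3108, 0.2242]
ee_rot: [3.141, -0.0, 2.416]
wrist_force: [-0.2, -0.0, -0.8]
width: 0.0942
```

```bash
python3 -m inch '[{"linear":[0.3,0.25,0],"twist":0,"gripper":0.7},{"linear":[0.6,0.5,-0.2],"twist":0,"gripper":0.7},{"linear":[0.9,0.75,-0.4],"twist":0,"gripper":0.7},{"linear":[0.9,0.75,-0.4],"twist":0,"gripper":0.7},{"linear":[0.9,0.75,-0.4],"twist":0,"gripper":0.7}]'
python3 - <<'E'
from h import *
s=snap('wrist','w1.png');print(s['obs']['tool_pos'])
for p in [(.538,-.236,.093),(.4457,-.337,.093),(.4936,-.2864,.057)]: print(px(s,p).round(1))
t=snap('top');crop(t,255,130,405,250,'topc1.png',5)
E
```

```text
time: 2.22
tool_pos: [0.5382, -0.2339, 0.1818]
ee_rot: [-3.141, -0.005, 2.418]
wrist_force: [0.1, -0.1, 0.6]
width: 0.0667
[ 0.53817096 -0.23392486  0.18179319]
[271.4 219.3]
[ 79.6 216.1]
[188.8 207.7]
```

View pics/w1.png

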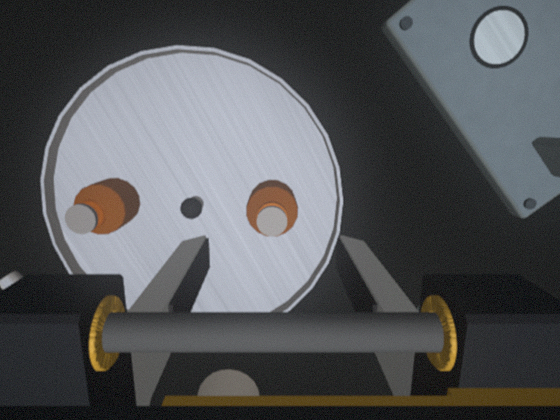

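The wrist picture shows A's stopper at (271,221), predicted (271,219), and B's at (81,219). It agrees with the top view, so I'm descending.

```bash
python3 -m inch '[{"linear":[0,0,-0.3],"twist":0,"gripper":0.68},{"linear":[0,0,-0.6],"twist":0,"gripper":0.68},{"linear":[0,0,-0.8],"twist":0,"gripper":0.68},{"linear":[0,0,-1],"twist":0,"gripper":0.68},{"linear":[0,0,-1],"twist":0,"gripper":0.68}]'
python3 -m inch '[{"linear":[0,0,-0.15],"twist":0,"gripper":0.68},{"linear":[0,0,-0.26],"twist":0,"gripper":0.68},{"linear":[0,0,-0.26],"twist":0,"gripper":0.68},{"linear":[0,0,-0.26],"twist":0,"gripper":0.4},{"linear":[0,0,-0.26],"twist":0,"gripper":0.3},{"linear":[0,0,-0.26],"twist":0,"gripper":0.2},{"linear":[0,0,-0.26],"twist":0,"gripper":0.2},{"linear":[0,0,-0.26],"twist":0,"gripper":0.2},{"linear":[0,0,-0.26],"twist":0,"gripper":0.2}]'
```

```text
time: 2.73
tool_pos: [0.5348, -0.2363, 0.0807]
ee_rot: [-3.14, -0.007, 2.413]
wrist_force: [-0.6, 0.3, -0.5]
width: 0.0641
time: 3.48
tool_pos: [0.5387, -0.2362, 0.0596]
ee_rot: [3.141, 0.002, 2.416]
wrist_force: [-0.5, 0.6, 3.5]
width: 0.0411
```

```bash
python3 -m inch '[{"linear":[0,0,0.2],"twist":0,"gripper":0.2},{"linear":[0,0,0.4],"twist":0,"gripper":0.2},{"linear":[0,0,0.7],"twist":0,"gripper":0.2},{"linear":[0,0,1],"twist":0,"gripper":0.2},{"linear":[0,0,1],"twist":0,"gripper":0.2},{"linear":[0,0,1],"twist":0,"gripper":0.2}]'
python3 - <<'E'
from h import *
o=robot.get_obs();print(o['tool_pos'],o['width'],o['wrist_force'])
snap('scene','s2.png');s=snap('wrist','w2.png')
E
```

```text
time: 3.98
tool_pos: [0.539, -0.2364, 0.1604]
ee_rot: [3.141, 0.004, 2.416]
wrist_force: [0.2, 0.5, -1.5]
width: 0.0408
[ 0.5390435  -0.23644321  0.1603591 ] 0.04077666068918526 [ 0.19139438  0.50680378 -1.49178285]
```

View pics/w2.png

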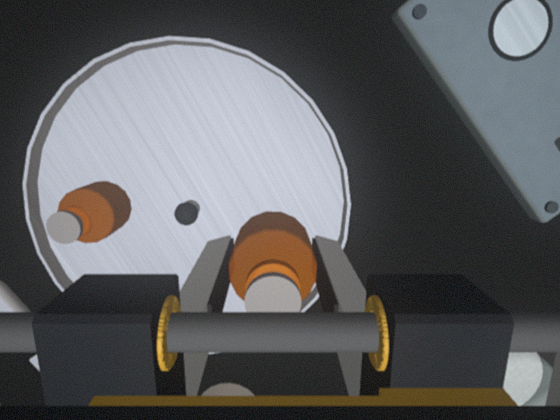

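View pics/s2.png

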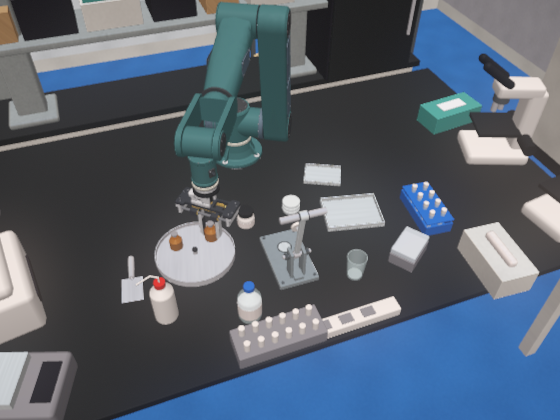

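A is held upright. The wrist view shows it between the fingers at (270,265) and B still at (90,215). Next: over the press spot.

```bash
python3 -m inch '[{"linear":[0,0.2,0],"twist":0.1,"gripper":0.2},{"linear":[0,0.5,0],"twist":0.2,"gripper":0.2},{"linear":[0,0.8,0],"twist":0.3,"gripper":0.2},{"linear":[0,1,0],"twist":0.4,"gripper":0.2},{"linear":[0,1,0],"twist":0.5,"gripper":0.2},{"linear":[0,1,0],"twist":0.6,"gripper":0.2},{"linear":[0,1,0],"twist":0.67,"gripper":0.2},{"linear":[0,1,0],"twist":0.67,"gripper":0.2}]'
python3 -m inch '[{"linear":[0.05,0.2,0],"twist":0,"gripper":0.2},{"linear":[0.1,0.5,0],"twist":0,"gripper":0.2},{"linear":[0.15,0.8,0],"twist":0,"gripper":0.2},{"linear":[0.2,1,0],"twist":0,"gripper":0.2},{"linear":[0.21,1,0],"twist":0,"gripper":0.2}]'
python3 -m inch '[{"linear":[0,0.15,0],"twist":0,"gripper":0.2},{"linear":[0,0.29,0],"twist":0,"gripper":0.2},{"linear":[0,0.29,0],"twist":0,"gripper":0.2},{"linear":[0,0.29,0],"twist":0,"gripper":0.2},{"linear":[0,0.29,0],"twist":0,"gripper":0.2}]'
python3 - <<'E'
from h import *
snap('scene','s3.png');s=snap('wrist','w3.png');print(s['obs']['tool_pos'])
E
```

```text
time: 4.75
tool_pos: [0.5367, -0.1352, 0.1554]
ee_rot: [3.14, -0.005, 3.119]
wrist_force: [-0.3, 0.2, -1.2]
width: 0.0408
time: 5.17
tool_pos: [0.5585, -0.0322, 0.1563]
ee_rot: [3.139, -0.003, 3.119]
wrist_force: [0.8, -1.1, -0.2]
width: 0.0407
time: 5.58
tool_pos: [0.5588, -0.0077, 0.1579]
ee_rot: [-3.141, -0.001, 3.116]
wrist_force: [-0.1, 0.4, -0.7]
width: 0.0407
[ 0.55889249 -0.00781523  0.15806045]
```

View pics/w3.png

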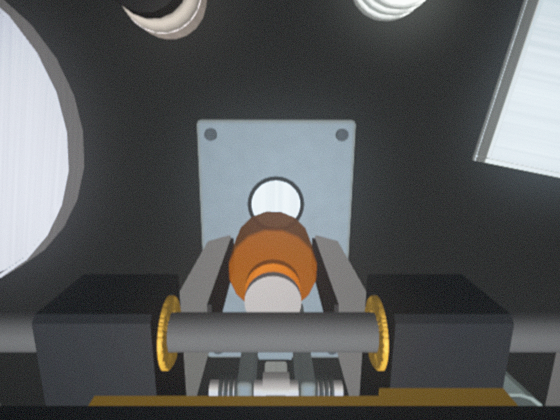

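View pics/s3.png

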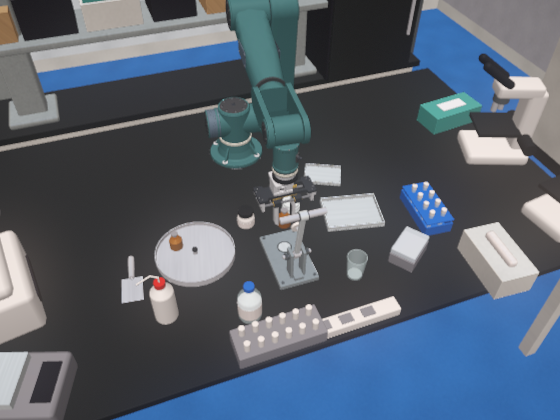

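Run:
```python
from h import *
s=snap('wrist');print(s['obs']['tool_pos'],atz(s,275.5,202,.02), 'stop',atz(s,273,296,.158-.028+.063),px(s,(.559,-.007,.193)))
for p in [(198,121),(355,121)]: print(atz(s,*p,.02))
```

```text
[ 0.55894997 -0.00781947  0.15819678] [ 0.55845483 -0.00600758  0.02      ] stop [ 0.55594934 -0.00831072  0.193     ] [276.63477178 303.23651084]
[ 0.49021773 -0.06668385  0.02      ]
[0.49340405 0.05937146 0.02      ]
```

```bash
python3 -m inch '[{"linear":[0.02,0.01,-0.2],"twist":0,"gripper":0.2},{"linear":[0.02,0.01,-0.4],"twist":0,"gripper":0.2},{"linear":[0.02,0.01,-0.6],"twist":0,"gripper":0.2},{"linear":[0.02,0.01,-0.8],"twist":0,"gripper":0.2},{"linear":[0.02,0.01,-0.95],"twist":0,"gripper":0.2},{"linear":[0.02,0.01,-1],"twist":0,"gripper":0.2},{"linear":[0.02,0.01,-1],"twist":0,"gripper":0.2},{"linear":[0.02,0.01,-1],"twist":0,"gripper":0.2}]'
python3 -m inch '[{"linear":[0,0,-0.03],"twist":0,"gripper":0.2},{"linear":[0,0,-0.06],"twist":0,"gripper":0.2},{"linear":[0,0,-0.09],"twist":0,"gripper":0.2},{"linear":[0,0,-0.09],"twist":0,"gripper":0.2},{"linear":[0,0,-0.09],"twist":0,"gripper":0.2},{"linear":[0,0,-0.09],"twist":0,"gripper":0.2}]'
```

```text
time: 6.4
tool_pos: [0.5614, -0.0063, 0.0589]
ee_rot: [-3.142, 0.001, 3.117]
wrist_force: [-0.1, 0.3, -0.9]
width: 0.0414
time: 6.9
tool_pos: [0.5612, -0.0059, 0.0496]
ee_rot: [3.142, 0.001, 3.117]
wrist_force: [0.7, -1.0, -0.0]
width: 0.0407
```

```bash
python3 -m inch '[{"linear":[0,0,-0.005],"twist":0,"gripper":0.2},{"linear":[0,0,-0.01],"twist":0,"gripper":0.2},{"linear":[0,0,-0.01],"twist":0,"gripper":0.2},{"linear":[0,0,-0.01],"twist":0,"gripper":0.2}]'
```

```text
time: 7.23
tool_pos: [0.5612, -0.0059, 0.0496]
ee_rot: [-3.142, 0.001, 3.117]
wrist_force: [-1.9, 0.5, 4.8]
width: 0.0409
```

Contact at 4.8 N, so I release gently, then rise.

```bash
python3 -m inch '[{"linear":[0,0,0],"twist":0,"gripper":0.5},{"linear":[0,0,0],"twist":0,"gripper":0.55},{"linear":[0,0,0],"twist":0,"gripper":0.65},{"linear":[0,0,0],"twist":0,"gripper":0.68},{"linear":[0,0,0],"twist":0,"gripper":0.68},{"linear":[0,0,0.3],"twist":0,"gripper":0.68},{"linear":[0,0,0.7],"twist":0,"gripper":0.68},{"linear":[0,0,1],"twist":0,"gripper":0.68},{"linear":[0,0,1],"twist":0,"gripper":0.68},{"linear":[0,0,1],"twist":0,"gripper":0.68}]'
python3 - <<'E'
from h import *
s=snap('wrist','w4.png');print(s['obs']['tool_pos'])
E
```

```text
time: 8.07
tool_pos: [0.5626, -0.0061, 0.151]
ee_rot: [-3.141, 0.006, 3.117]
wrist_force: [0.3, -0.0, -0.8]
width: 0.064
[ 0.56258616 -0.00607086  0.15104611]
```

View pics/w4.png

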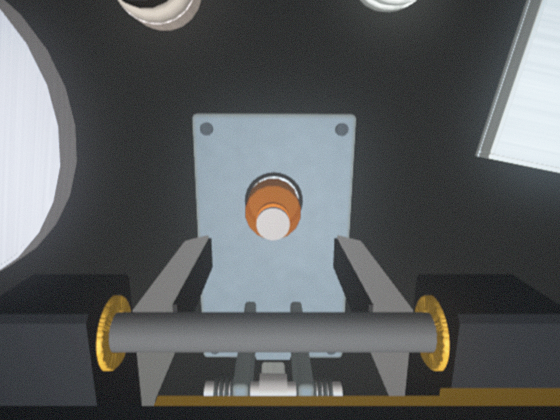

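Run:
```python
from h import *
s=snap('wrist');print(s['obs']['tool_pos'],'stop',atz(s,273.5,223.5,.083).round(4))
for p in [(.559,-.0065,.02),(.559,-.0065,.083)]: print(px(s,p))
crop(s,220,150,330,260,'w4c.png',6)
```

```text
[ 0.56121434 -0.00594686  0.14865573] stop [ 0.5587 -0.006   0.083 ]
[272.60816007 202.39089361]
[272.68011554 223.93141357]
```

View pics/w4c.png

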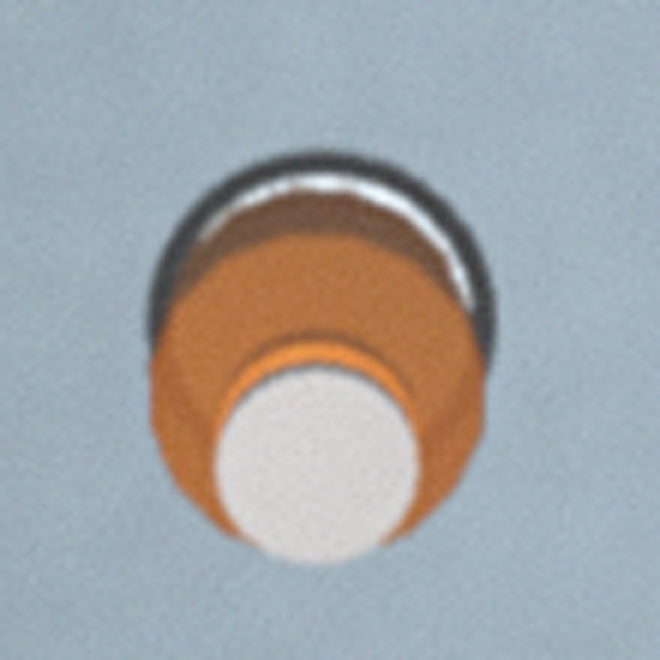

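The vial stands on the spot, stopper at about (273,223), within 1–2 mm of centre. Next I go to the left half of the T-handle.

```bash
python3 -m inch '[{"linear":[-0.1,0,0.3],"twist":-0.1,"gripper":0.68},{"linear":[-0.3,0,0.6],"twist":-0.2,"gripper":0.68},{"linear":[-0.5,0.2,0.9],"twist":-0.32,"gripper":0.68},{"linear":[-0.5,0.2,1],"twist":-0.44,"gripper":0.68},{"linear":[-0.5,0.2,1],"twist":-0.56,"gripper":0.68},{"linear":[-0.5,0.2,1],"twist":-0.68,"gripper":0.68},{"linear":[-0.5,0.2,1],"twist":-0.8,"gripper":0.68},{"linear":[-0.5,0.2,1],"twist":-0.8,"gripper":0.68}]'
python3 -m inch '[{"linear":[0,0.1,0.3],"twist":-0.1,"gripper":0.68},{"linear":[0,0.2,0.6],"twist":-0.2,"gripper":0.68},{"linear":[0,0.2,0.9],"twist":-0.32,"gripper":0.68},{"linear":[0,0.2,1],"twist":-0.44,"gripper":0.68},{"linear":[0,0.2,1],"twist":-0.56,"gripper":0.68},{"linear":[0,0.2,1],"twist":-0.7,"gripper":0.68},{"linear":[0,0.2,1],"twist":-0.7,"gripper":0.68},{"linear":[0,0.2,1],"twist":-0.7,"gripper":0.68}]'
python3 -m inch '[{"linear":[0.3,0,0.2],"twist":0,"gripper":0.6},{"linear":[0.6,0,0.2],"twist":0,"gripper":0.6},{"linear":[0.9,0,0.2],"twist":0,"gripper":0.6},{"linear":[1,0,0.2],"twist":0,"gripper":0.6},{"linear":[1,0,0.2],"twist":0,"gripper":0.6},{"linear":[1,0,0.2],"twist":0,"gripper":0.6}]'
python3 - <<'E'
from h import *
s=snap('wrist','w5.png');print(s['obs']['tool_pos'],s['obs']['joint_positions'])
snap('scene','s5.png')
E
```

```text
time: 8.83
tool_pos: [0.5101, 0.0142, 0.2459]
ee_rot: [-3.139, -0.003, 2.277]
wrist_force: [0.4, 0.2, 0.9]
width: 0.0638
time: 9.5
tool_pos: [0.5108, 0.034, 0.3467]
ee_rot: [-3.139, -0.0, 1.55]
wrist_force: [-0.1, 0.6, -0.8]
width: 0.0641
time: 10.0
tool_pos: [0.611, 0.034, 0.3664]
ee_rot: [-3.138, -0.0, 1.549]
wrist_force: [-0.7, -0.1, 0.1]
width: 0.0561
[0.61102956 0.03400067 0.36641947] [-3.70295305e-02  2.54321879e-01  8.97993732e-01 -5.52432947e-06
  1.99290616e+00 -1.51274480e-02]
```

View pics/w5.png

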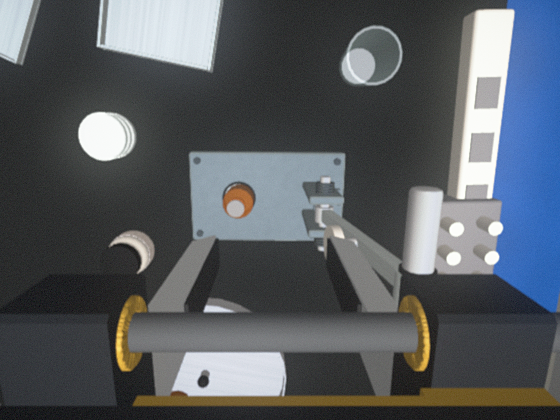

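View pics/s5.png

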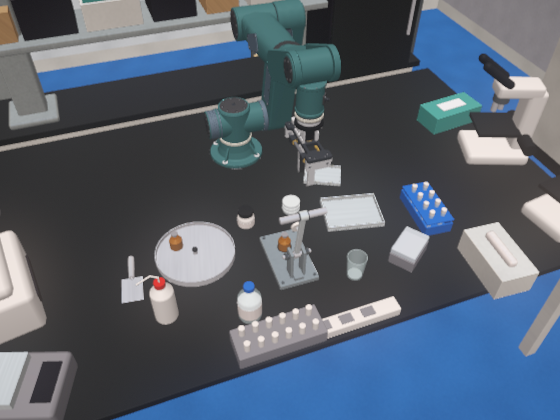

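Run:
```python
from h import *
s=snap('wrist')
print(atz(s,425,200,.304),atz(s,423,250,.304)); 
for v in(205,220,240,260): print(dep(s,423,v))
```

```text
[0.7073019  0.04927972 0.304     ] [0.70856203 0.01557739 0.304     ]
[0.70240176 0.04828099 0.31319638]
[0.70350435 0.03847748 0.31228584]
[0.70399697 0.02579533 0.31342478]
[0.70480068 0.01261433 0.31388471]
```

```bash
python3 -m inch '[{"linear":[0.3,-0.03,0],"twist":0,"gripper":0.6},{"linear":[0.6,-0.03,0],"twist":0,"gripper":0.6},{"linear":[0.95,-0.03,0],"twist":0,"gripper":0.6},{"linear":[0.95,-0.03,0],"twist":0,"gripper":0.6},{"linear":[0.95,-0.03,0],"twist":0,"gripper":0.6},{"linear":[0.95,-0.03,-0.3],"twist":0,"gripper":0.6},{"linear":[0.95,-0.03,-0.62],"twist":0,"gripper":0.6},{"linear":[0.95,-0.03,-0.62],"twist":0,"gripper":0.6},{"linear":[0.95,-0.03,-0.62],"twist":0,"gripper":0.6},{"linear":[0.95,-0.03,-0.62],"twist":0,"gripper":0.6}]'
python3 - <<'E'
from h import *
s=snap('wrist','w6.png');print(s['obs']['tool_pos'],s['obs']['joint_positions'])
E
```

```text
time: 10.98
tool_pos: [0.7055, 0.0312, 0.3107]
ee_rot: [3.136, 0.0, 1.547]
wrist_force: [0.2, 0.4, 0.7]
width: 0.0566
[0.70547708 0.03115785 0.31070327] [-3.61162794e-02  4.61340122e-01  7.37419105e-01  3.61620352e-05
  1.93738986e+00 -1.20121918e-02]
```

View pics/w6.png

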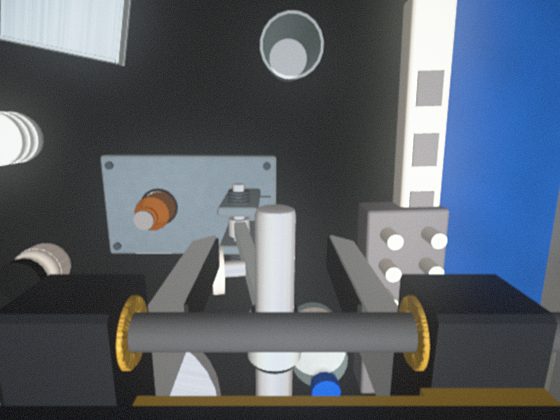

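```bash
python3 -m inch '[{"linear":[0,0,0],"twist":0,"gripper":0.6},{"linear":[0,0,0],"twist":0,"gripper":0.3},{"linear":[0,0,0],"twist":0,"gripper":0.1},{"linear":[0,0,0],"twist":0,"gripper":0.0},{"linear":[0,0,0],"twist":0,"gripper":0.0},{"linear":[0,0,0],"twist":0,"gripper":0.0},{"linear":[0,0,0],"twist":0,"gripper":0.0},{"linear":[0,0,0],"twist":0,"gripper":0.0},{"linear":[0,0,0],"twist":0,"gripper":0.0}]'
```

```text
time: 11.78
tool_pos: [0.7064, 0.031, 0.3061]
ee_rot: [3.141, -0.0, 1.546]
wrist_force: [1.6, 0.4, -0.9]
width: 0.019
```

Run:
```python
import numpy as np
f=lambda t:np.array([.2*(np.sin(.175-t)),-.028*.2*np.sin(.175-t),.2*np.cos(.175-t)])
p=f(0)
for t in list(np.arange(0,1.76,.1))+[1.65,1.68,1.72,1.75,1.77]: d=(f(t)-p)*10; print(round(t,3),d.round(2))
```

```text
0.0 [0. 0. 0.]
0.1 [-0.2   0.01  0.02]
0.2 [-0.4   0.01  0.03]
0.3 [-0.6   0.02  0.01]
0.4 [-0.79  0.02 -0.02]
0.5 [-0.99  0.03 -0.07]
0.6 [-1.17  0.03 -0.15]
0.7 [-1.35  0.04 -0.24]
0.8 [-1.52  0.04 -0.35]
0.9 [-1.67  0.05 -0.47]
1.0 [-1.82  0.05 -0.61]
1.1 [-1.95  0.05 -0.77]
1.2 [-2.06  0.06 -0.93]
1.3 [-2.15  0.06 -1.11]
1.4 [-2.23  0.06 -1.29]
1.5 [-2.29  0.06 -1.48]
1.6 [-2.33  0.07 -1.68]
1.7 [-2.35  0.07 -1.88]
1.65 [-2.34  0.07 -1.78]
1.68 [-2.34  0.07 -1.84]
1.72 [-2.35  0.07 -1.92]
1.75 [-2.35  0.07 -1.98]
1.77 [-2.35  0.07 -2.02]
```

```bash
python3 -m inch '[{"linear":[-0.1,0,0.01],"twist":0,"gripper":0},{"linear":[-0.2,0.01,0.02],"twist":0,"gripper":0},{"linear":[-0.4,0.01,0.03],"twist":0,"gripper":0},{"linear":[-0.6,0.02,0.01],"twist":0,"gripper":0},{"linear":[-0.79,0.02,-0.02],"twist":0,"gripper":0},{"linear":[-0.99,0.03,-0.07],"twist":0,"gripper":0},{"linear":[-0.99,0.03,-0.07],"twist":0,"gripper":0},{"linear":[-0.99,0.03,-0.07],"twist":0,"gripper":0}]'
```

```text
time: 12.45
tool_pos: [0.6072, 0.0339, 0.2986]
ee_rot: [3.141, 0.0, 1.546]
wrist_force: [4.4, -0.8, -3.7]
width: 0.0194
```

Run:
```python
from h import *
s=snap('wrist','w7.png');snap('scene','s7.png')
```

```text
(no output)
```

View pics/s7.png

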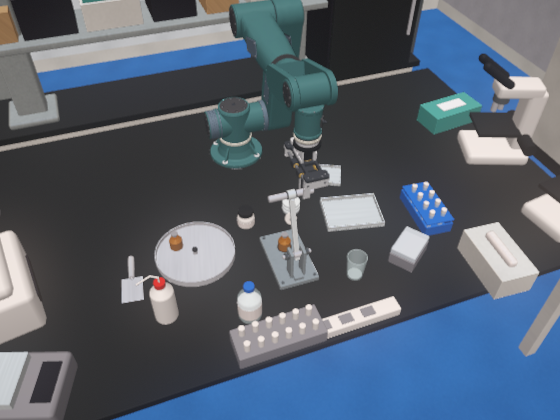

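The lever is following the gripper (handle at (285,196) in scene), so I continue along the arc.

```bash
python3 -m inch '[{"linear":[-0.18,0,-0.08],"twist":0,"gripper":0},{"linear":[-0.36,0.01,-0.17],"twist":0,"gripper":0},{"linear":[-0.53,0.01,-0.28],"twist":0,"gripper":0},{"linear":[-0.68,0.02,-0.4],"twist":0,"gripper":0},{"linear":[-0.83,0.02,-0.54],"twist":0,"gripper":0},{"linear":[-0.96,0.02,-0.7],"twist":0,"gripper":0},{"linear":[-0.96,0.02,-0.7],"twist":0,"gripper":0}]'
python3 -m inch '[{"linear":[-0.11,0.01,-0.16],"twist":0,"gripper":0},{"linear":[-0.2,0.01,-0.34],"twist":0,"gripper":0},{"linear":[-0.28,0.01,-0.52],"twist":0,"gripper":0},{"linear":[-0.34,0.01,-0.71],"twist":0,"gripper":0},{"linear":[-0.36,0.02,-0.82],"twist":0,"gripper":0},{"linear":[-0.36,0.02,-0.82],"twist":0,"gripper":0},{"linear":[-0.36,0.02,-0.82],"twist":0,"gripper":0}]'
python3 - <<'E'
from h import *
s=snap('wrist','w8.png');snap('scene','s8.png')
E
```

```text
time: 13.13
tool_pos: [0.5106, 0.0367, 0.2278]
ee_rot: [-3.141, -0.001, 1.547]
wrist_force: [4.2, 1.1, -1.1]
width: 0.0191
time: 13.72
tool_pos: [0.4757, 0.0378, 0.1487]
ee_rot: [-3.141, 0.001, 1.546]
wrist_force: [-1.7, -0.7, 4.6]
width: 0.0188
```

View pics/w8.png

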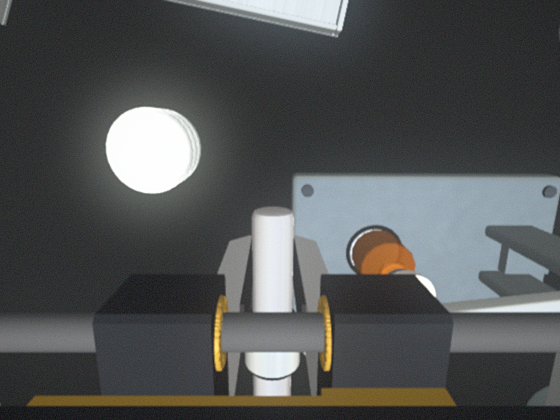

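View pics/s8.png

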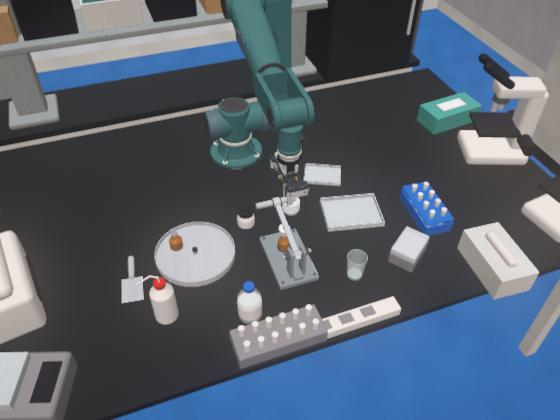

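```bash
python3 -m inch '[{"linear":[-0.02,0,-0.1],"twist":0,"gripper":0},{"linear":[-0.03,0,-0.2],"twist":0,"gripper":0},{"linear":[-0.03,0,-0.28],"twist":0,"gripper":0},{"linear":[-0.04,0,-0.32],"twist":0,"gripper":0},{"linear":[-0.04,0,-0.32],"twist":0,"gripper":0},{"linear":[-0.04,0,-0.32],"twist":0,"gripper":0}]'
python3 -m inch '[{"linear":[0,0,-0.02],"twist":0,"gripper":0},{"linear":[0,0,-0.04],"twist":0,"gripper":0},{"linear":[0,0,-0.06],"twist":0,"gripper":0},{"linear":[0,0,-0.06],"twist":0,"gripper":0},{"linear":[0,0,-0.06],"twist":0,"gripper":0}]'
python3 - <<'E'
from h import *
s=snap('wrist','w9.png');snap('scene','s8.png')
E
```

```text
time: 14.32
tool_pos: [0.4719, 0.0379, 0.1167]
ee_rot: [3.14, 0.0, 1.546]
wrist_force: [-2.5, -1.8, 7.2]
width: 0.0191
time: 14.73
tool_pos: [0.4718, 0.0379, 0.1121]
ee_rot: [3.139, 0.0, 1.546]
wrist_force: [-6.0, -0.4, 13.6]
width: 0.0191
```

View pics/w9.png

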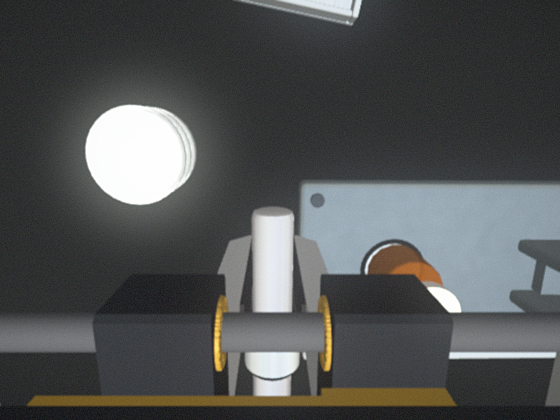

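```bash
python3 -m inch '[{"linear":[0,0,-0.02],"twist":0,"gripper":0},{"linear":[0,0,-0.04],"twist":0,"gripper":0},{"linear":[0,0,-0.04],"twist":0,"gripper":0},{"linear":[0,0,-0.04],"twist":0,"gripper":0}]'
```

```text
time: 15.17
tool_pos: [0.4718, 0.0379, 0.1084]
ee_rot: [3.139, 0.0, 1.546]
wrist_force: [-6.4, -0.8, 15.4]
width: 0.0191
```

```bash
python3 -m inch '[{"linear":[0,0,-0.02],"twist":0,"gripper":0},{"linear":[0,0,-0.02],"twist":0,"gripper":0},{"linear":[0,0,-0.02],"twist":0,"gripper":0}]'
```

```text
time: 15.42
tool_pos: [0.4718, 0.0379, 0.1075]
ee_rot: [3.139, 0.0, 1.546]
wrist_force: [-7.8, -1.0, 19.4]
width: 0.0193
```

```bash
python3 -m inch '[{"linear":[0,0,-0.02],"twist":0,"gripper":0},{"linear":[0,0,-0.02],"twist":0,"gripper":0},{"linear":[0,0,-0.02],"twist":0,"gripper":0}]'
```

```text
time: 15.67
tool_pos: [0.4719, 0.0379, 0.1071]
ee_rot: [3.138, 0.001, 1.547]
wrist_force: [-11.1, -0.7, 26.7]
width: 0.0192
```

Stopper bottomed: force rose from 15 to 27 N with under 1 mm travel. Now easing the lever back along the arc.

```bash
python3 -m inch '[{"linear":[0,0,0.03],"twist":0,"gripper":0},{"linear":[0,0,0.08],"twist":0,"gripper":0},{"linear":[0,0,0.14],"twist":0,"gripper":0},{"linear":[0.01,0,0.22],"twist":0,"gripper":0},{"linear":[0.02,0,0.3],"twist":0,"gripper":0},{"linear":[0.03,0,0.38],"twist":0,"gripper":0},{"linear":[0.04,0,0.46],"twist":0,"gripper":0},{"linear":[0.04,0,0.46],"twist":0,"gripper":0}]'
python3 -m inch '[{"linear":[0.02,0,0.11],"twist":0,"gripper":0},{"linear":[0.08,-0.01,0.3],"twist":0,"gripper":0},{"linear":[0.16,-0.01,0.48],"twist":0,"gripper":0},{"linear":[0.25,-0.01,0.66],"twist":0,"gripper":0},{"linear":[0.36,-0.02,0.82],"twist":0,"gripper":0},{"linear":[0.36,-0.02,0.82],"twist":0,"gripper":0}]'
python3 -m inch '[{"linear":[0.13,0,0.16],"twist":0,"gripper":0},{"linear":[0.28,0,0.3],"twist":0,"gripper":0},{"linear":[0.43,-0.01,0.42],"twist":0,"gripper":0},{"linear":[0.6,-0.01,0.53],"twist":0,"gripper":0},{"linear":[0.78,-0.02,0.62],"twist":0,"gripper":0},{"linear":[0.96,-0.02,0.7],"twist":0,"gripper":0},{"linear":[0.96,-0.02,0.7],"twist":0,"gripper":0}]'
python3 -m inch '[{"linear":[0.2,0,0.05],"twist":0,"gripper":0},{"linear":[0.39,-0.01,0.08],"twist":0,"gripper":0},{"linear":[0.59,-0.02,0.1],"twist":0,"gripper":0},{"linear":[0.79,-0.02,0.09],"twist":0,"gripper":0},{"linear":[0.9,-0.03,0.08],"twist":0,"gripper":0},{"linear":[0.96,-0.03,0.07],"twist":0,"gripper":0},{"linear":[0.98,-0.03,0.07],"twist":0,"gripper":0},{"linear":[0.98,-0.03,0.07],"twist":0,"gripper":0},{"linear":[0.98,-0.03,0.07],"twist":0,"gripper":0}]'
```

```text
time: 16.33
tool_pos: [0.4759, 0.0378, 0.1496]
ee_rot: [3.139, 0.001, 1.546]
wrist_force: [-2.0, -2.3, 5.0]
width: 0.019
time: 16.83
tool_pos: [0.5154, 0.0366, 0.234]
ee_rot: [3.131, -0.002, 1.547]
wrist_force: [2.8, 1.3, 1.9]
width: 0.0191
time: 17.42
tool_pos: [0.6102, 0.0339, 0.2994]
ee_rot: [3.139, -0.0, 1.546]
wrist_force: [1.7, -2.0, 0.9]
width: 0.0191
time: 18.17
tool_pos: [0.7049, 0.0311, 0.3062]
ee_rot: [3.142, -0.0, 1.546]
wrist_force: [2.3, -1.2, 2.9]
width: 0.0193
```

```bash
python3 -m inch '[{"linear":[0.01,0,0],"twist":0,"gripper":0},{"linear":[0.02,0,0],"twist":0,"gripper":0},{"linear":[0.02,0,0],"twist":0,"gripper":0},{"linear":[0.02,0,0],"twist":0,"gripper":0}]'
```

```text
time: 18.5
tool_pos: [0.7064, 0.0311, 0.306]
ee_rot: [-3.14, 0.0, 1.546]
wrist_force: [1.2, -0.9, 0.5]
width: 0.019
```

```bash
python3 -m inch '[{"linear":[0,0,0],"twist":0,"gripper":0.25},{"linear":[0,0,0],"twist":0,"gripper":0.4},{"linear":[0,0,0],"twist":0,"gripper":0.6},{"linear":[0,0,0],"twist":0,"gripper":0.6},{"linear":[0,0,0],"twist":0,"gripper":0.6},{"linear":[0,0,0.2],"twist":0,"gripper":0.6},{"linear":[0,0,0.5],"twist":0,"gripper":0.6},{"linear":[0,0,0.6],"twist":0,"gripper":0.6},{"linear":[0,0,0.6],"twist":0,"gripper":0.6}]'
python3 -m inch '[{"linear":[-0.3,0,0],"twist":0,"gripper":0.68},{"linear":[-0.6,0,0],"twist":0,"gripper":0.68},{"linear":[-0.9,0,0],"twist":0,"gripper":0.68},{"linear":[-1,0,0],"twist":0,"gripper":0.68},{"linear":[-1,0,0],"twist":0,"gripper":0.68}]'
python3 -m inch '[{"linear":[-0.3,0,0],"twist":0,"gripper":0.68},{"linear":[-0.6,0,0],"twist":0.1,"gripper":0.68},{"linear":[-0.9,0,0],"twist":0.2,"gripper":0.68},{"linear":[-1,-0.1,-0.2],"twist":0.3,"gripper":0.68},{"linear":[-1,-0.2,-0.4],"twist":0.42,"gripper":0.68},{"linear":[-1,-0.3,-0.7],"twist":0.54,"gripper":0.68},{"linear":[-1,-0.37,-1],"twist":0.66,"gripper":0.68},{"linear":[-1,-0.37,-1],"twist":0.75,"gripper":0.68},{"linear":[-1,-0.37,-1],"twist":0.75,"gripper":0.68}]'
python3 -m inch '[{"linear":[0,0,0],"twist":0.1,"gripper":0.68},{"linear":[0,0,-0.2],"twist":0.2,"gripper":0.68},{"linear":[0,0,-0.5],"twist":0.3,"gripper":0.68},{"linear":[0,0,-0.8],"twist":0.42,"gripper":0.68},{"linear":[0.1,0,-1],"twist":0.54,"gripper":0.68},{"linear":[0.3,0,-1],"twist":0.66,"gripper":0.68},{"linear":[0.5,0,-1],"twist":0.75,"gripper":0.68},{"linear":[0.5,0,-1],"twist":0.75,"gripper":0.68},{"linear":[0.5,0,-1],"twist":0.75,"gripper":0.68}]'
python3 - <<'E'
from h import *
s=snap('wrist','w10.png');snap('scene','s10.png');print(s['obs']['tool_pos'])
E
```

```text
time: 19.25
tool_pos: [0.7075, 0.0312, 0.3709]
ee_rot: [3.134, -0.0, 1.547]
wrist_force: [0.0, -0.4, 0.2]
width: 0.0563
time: 19.67
tool_pos: [0.6046, 0.0313, 0.3667]
ee_rot: [-3.141, -0.0, 1.547]
wrist_force: [0.9, -0.2, 0.7]
width: 0.0635
time: 20.42
tool_pos: [0.506, -0.0062, 0.262]
ee_rot: [-3.137, -0.006, 2.332]
wrist_force: [0.4, -0.0, 0.8]
width: 0.0638
time: 21.17
tool_pos: [0.5582, -0.0059, 0.1666]
ee_rot: [3.141, 0.0, 3.114]
wrist_force: [1.0, -0.2, 0.4]
width: 0.0639
[ 0.55821973 -0.00585104  0.16655709]
```

View pics/w10.png

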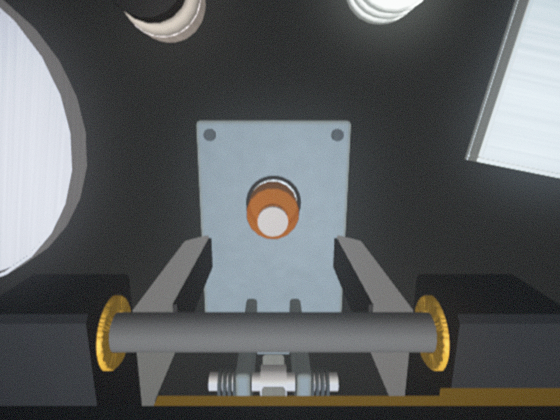

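View pics/s10.png

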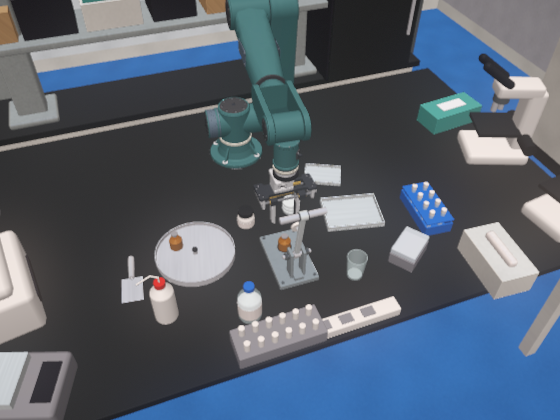

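Run:
```python
from h import *
s=snap('wrist');crop(s,220,150,330,260,'w10c.png',6)
P=cloud(s);print('stop',np.median(P[216:227,268:279].reshape(-1,3),0),'base',np.median(P[150:160,230:250,2]))
print(atz(s,273,221.5,.076))
```

```text
stop [ 0.56029344 -0.00628641  0.07570376] base 0.019903958292393664
[ 0.56052477 -0.00629333  0.076     ]
```

View pics/w10c.png

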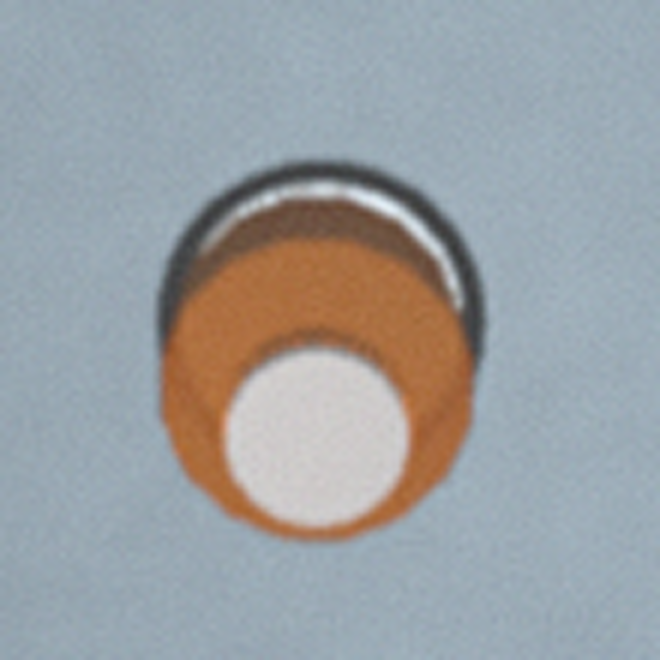

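The stopper top is at z = 75.7 mm, against 76 mm when home, so vial A is seated. Picking it up now.

```bash
python3 -m inch '[{"linear":[0.02,0,-0.25],"twist":0,"gripper":0.68},{"linear":[0.02,0,-0.5],"twist":0,"gripper":0.68},{"linear":[0.02,0,-0.75],"twist":0,"gripper":0.68},{"linear":[0.02,0,-0.95],"twist":0,"gripper":0.68},{"linear":[0.02,0,-0.95],"twist":0,"gripper":0.68}]'
python3 -m inch '[{"linear":[0,0,-0.1],"twist":0,"gripper":0.68},{"linear":[0,0,-0.22],"twist":0,"gripper":0.68},{"linear":[0,0,-0.22],"twist":0,"gripper":0.68},{"linear":[0,0,-0.22],"twist":0,"gripper":0.5},{"linear":[0,0,-0.22],"twist":0,"gripper":0.2},{"linear":[0,0,-0.22],"twist":0,"gripper":0.2},{"linear":[0,0,-0.22],"twist":0,"gripper":0.2},{"linear":[0,0,-0.22],"twist":0,"gripper":0.2},{"linear":[0,0,-0.22],"twist":0,"gripper":0.2}]'
python3 -m inch '[{"linear":[0,0,0.2],"twist":0,"gripper":0.2},{"linear":[0,0,0.4],"twist":0,"gripper":0.2},{"linear":[0,0,0.7],"twist":0,"gripper":0.2},{"linear":[0,0,0.8],"twist":0,"gripper":0.2},{"linear":[0,0,0.8],"twist":0,"gripper":0.2}]'
```

```text
time: 21.73
tool_pos: [0.5552, -0.0056, 0.0669]
ee_rot: [3.141, -0.009, 3.116]
wrist_force: [-0.7, 0.5, -1.4]
width: 0.0638
time: 22.48
tool_pos: [0.5597, -0.006, 0.0503]
ee_rot: [-3.142, 0.002, 3.117]
wrist_force: [-0.1, -0.3, 3.4]
width: 0.0408
time: 22.9
tool_pos: [0.5612, -0.0062, 0.1329]
ee_rot: [-3.141, 0.007, 3.117]
wrist_force: [-0.1, -0.3, -1.1]
width: 0.0402
```

```bash
python3 -m inch '[{"linear":[-0.1,0.2,0],"twist":0,"gripper":0.2},{"linear":[-0.2,0.5,0],"twist":0,"gripper":0.2},{"linear":[-0.3,0.8,0],"twist":-0.05,"gripper":0.2},{"linear":[-0.4,1,0],"twist":-0.1,"gripper":0.2},{"linear":[-0.4,1,0],"twist":-0.18,"gripper":0.2}]'
python3 -m inch '[{"linear":[0,0.3,0],"twist":0,"gripper":0.2},{"linear":[0,0.6,0],"twist":0,"gripper":0.2},{"linear":[0,0.9,0],"twist":0,"gripper":0.2},{"linear":[0,1,0],"twist":0,"gripper":0.2},{"linear":[0,1,0],"twist":0,"gripper":0.2}]'
python3 -m inch '[{"linear":[-0.1,0.3,0],"twist":0,"gripper":0.2},{"linear":[-0.2,0.6,0],"twist":0,"gripper":0.2},{"linear":[-0.3,0.9,0],"twist":0,"gripper":0.2},{"linear":[-0.34,1,0],"twist":0,"gripper":0.2},{"linear":[-0.34,1,0],"twist":0,"gripper":0.2}]'
python3 -m inch '[{"linear":[0,0.15,0],"twist":0,"gripper":0.2},{"linear":[0,0.29,0],"twist":0,"gripper":0.2},{"linear":[0,0.29,0],"twist":0,"gripper":0.2},{"linear":[0,0.29,0],"twist":0,"gripper":0.2}]'
python3 - <<'E'
from h import *
s=snap('wrist','w11.png');snap('scene','s11.png');snap('top','t11.png');print(s['obs']['tool_pos'])
E
```

```text
time: 23.32
tool_pos: [0.516, 0.0976, 0.1268]
ee_rot: [3.141, -0.005, 2.93]
wrist_force: [0.8, 0.5, -2.1]
width: 0.0408
time: 23.73
tool_pos: [0.5178, 0.1958, 0.1271]
ee_rot: [-3.141, -0.003, 2.932]
wrist_force: [-0.2, 0.3, -1.3]
width: 0.0411
time: 24.15
tool_pos: [0.484, 0.2946, 0.1282]
ee_rot: [-3.14, -0.001, 2.931]
wrist_force: [-0.0, -0.1, -0.8]
width: 0.0408
time: 24.48
tool_pos: [0.4855, 0.3229, 0.1291]
ee_rot: [-3.141, 0.0, 2.929]
wrist_force: [0.0, -0.0, -0.4]
width: 0.0411
[0.4855059  0.32290115 0.12910482]
```

View pics/w11.png

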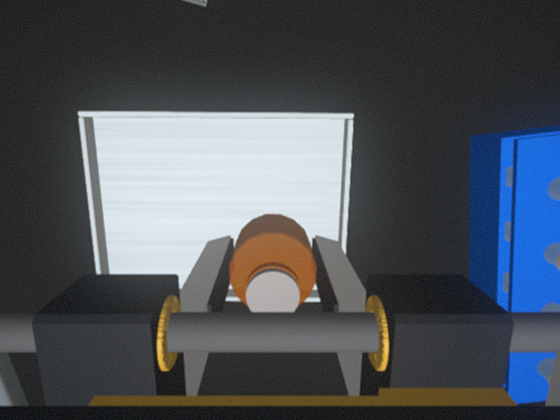

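View pics/t11.png

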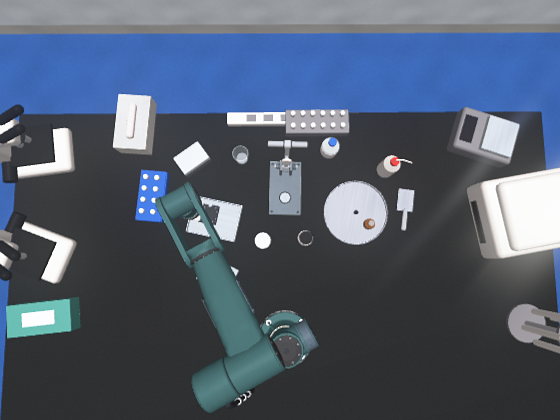

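Run:
```python
from h import *
s=snap('wrist')
a=atz(s,80,113,.02);b=atz(s,353,115,.02);print(a,b,np.linalg.norm(a-b))
e=(b-a)/np.linalg.norm(b-a);print(np.arctan2(-e[0],e[1]), 'along', (np.array([.4855,.3229,.02])-a)@e,(np.array([.4855,.3229,.02])-a)@np.array([e[1],-e[0],0]))
P=cloud(s);print('rack max z',np.nanmax(P[140:400,480:,2]))
```

```text
[0.38468791 0.20119243 0.02      ] [0.42776686 0.39350242 0.02      ] 0.19707594854899674
-0.22036995334309586 along 0.1408008581657046 0.07176998279656437
rack max z 0.2894961030053756
```

```bash
python3 -m inch '[{"linear":[0,0,-0.25],"twist":0,"gripper":0.2},{"linear":[0,0,-0.5],"twist":0,"gripper":0.2},{"linear":[0,0,-0.7],"twist":0,"gripper":0.2},{"linear":[0,0,-0.85],"twist":0,"gripper":0.2},{"linear":[0,0,-0.92],"twist":0,"gripper":0.2},{"linear":[0,0,-0.92],"twist":0,"gripper":0.2},{"linear":[0,0,-0.92],"twist":0,"gripper":0.2}]'
python3 -m inch '[{"linear":[0,0,-0.01],"twist":0,"gripper":0.2},{"linear":[0,0,-0.02],"twist":0,"gripper":0.2},{"linear":[0,0,-0.02],"twist":0,"gripper":0.2},{"linear":[0,0,-0.02],"twist":0,"gripper":0.2}]'
```

```text
time: 25.27
tool_pos: [0.4855, 0.323, 0.0379]
ee_rot: [3.141, 0.001, 2.928]
wrist_force: [0.5, 0.1, -0.9]
width: 0.0407
time: 25.6
tool_pos: [0.4853, 0.3233, 0.0359]
ee_rot: [3.141, 0.001, 2.929]
wrist_force: [-0.2, 0.2, -0.9]
width: 0.0407
```

```bash
python3 -m inch '[{"linear":[0,0,-0.01],"twist":0,"gripper":0.2},{"linear":[0,0,-0.02],"twist":0,"gripper":0.2},{"linear":[0,0,-0.02],"twist":0,"gripper":0.2},{"linear":[0,0,-0.02],"twist":0,"gripper":0.2}]'
```

```text
time: 25.93
tool_pos: [0.4853, 0.3232, 0.0342]
ee_rot: [3.141, 0.001, 2.929]
wrist_force: [-1.0, -0.6, 4.1]
width: 0.0409
```

```bash
python3 -m inch '[{"linear":[0,0,0],"twist":0,"gripper":0.5},{"linear":[0,0,0],"twist":0,"gripper":0.55},{"linear":[0,0,0],"twist":0,"gripper":0.65},{"linear":[0,0,0],"twist":0,"gripper":0.68},{"linear":[0,0,0],"twist":0,"gripper":0.68},{"linear":[0,0,0.3],"twist":0,"gripper":0.68},{"linear":[0,0,0.7],"twist":0,"gripper":0.68},{"linear":[0,0,1],"twist":0,"gripper":0.68},{"linear":[0,0,1],"twist":0,"gripper":0.68}]'
python3 -m inch '[{"linear":[0,-0.2,0.2],"twist":0,"gripper":0.68},{"linear":[0,-0.5,0.4],"twist":0,"gripper":0.68},{"linear":[0,-0.8,0.5],"twist":0,"gripper":0.68},{"linear":[0,-1,0.5],"twist":0,"gripper":0.68}]'
python3 -m inch '[{"linear":[0,-0.3,0],"twist":0,"gripper":0.68},{"linear":[0,-0.6,0],"twist":0,"gripper":0.68},{"linear":[0,-1,0],"twist":0,"gripper":0.68},{"linear":[0,-1,0],"twist":0,"gripper":0.68}]'
python3 - <<'E'
from h import *
snap('scene','s12.png');s=snap('top','t12.png');
crop(s,180,180,330,300,'t12a.png',5);crop(s,310,160,410,260,'t12b.png',6);print(robot.get_obs()['tool_pos'],robot.get_obs()['ee_rot'])
E
```

```text
time: 26.68
tool_pos: [0.4887, 0.3252, 0.1417]
ee_rot: [3.132, 0.011, 2.929]
wrist_force: [0.8, 1.0, 1.0]
width: 0.064
time: 27.02
tool_pos: [0.4863, 0.2216, 0.1863]
ee_rot: [3.14, 0.005, 2.928]
wrist_force: [0.3, -0.0, -0.4]
width: 0.0638
time: 27.35
tool_pos: [0.485, 0.1175, 0.1829]
ee_rot: [-3.138, 0.001, 2.922]
wrist_force: [-0.3, 0.3, 0.2]
width: 0.0639
[0.48497922 0.12203237 0.18296342] [ 3.14100684e+00 -4.12263988e-04  2.92553971e+00]
```

View pics/s12.png

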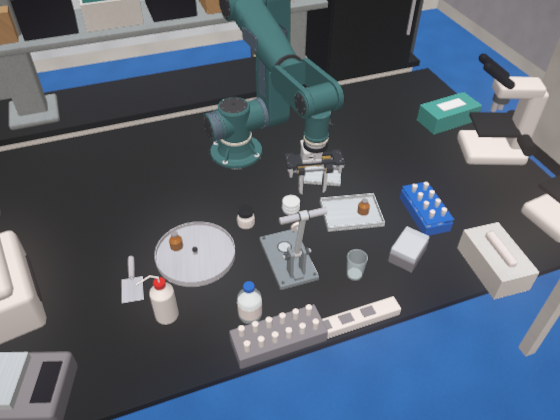

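View pics/t12b.png

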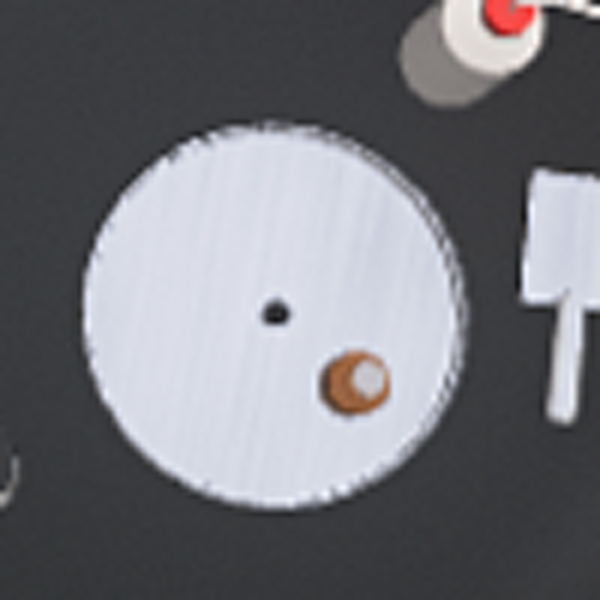

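A stands upright in the tray at (364,207) in scene. B is unmoved on the carousel, stopper at (371,222.6) in top. Going over B.

```bash
python3 -m inch '[{"linear":[0,-0.3,0],"twist":0,"gripper":0.68},{"linear":[0,-0.6,0],"twist":0,"gripper":0.68},{"linear":[0,-1,0],"twist":0,"gripper":0.68},{"linear":[0,-1,0],"twist":0,"gripper":0.68}]'
python3 -m inch '[{"linear":[0,-0.3,0],"twist":-0.1,"gripper":0.68},{"linear":[0,-0.6,0],"twist":-0.2,"gripper":0.68},{"linear":[0,-1,0],"twist":-0.3,"gripper":0.68},{"linear":[0,-1,0],"twist":-0.4,"gripper":0.68},{"linear":[0,-1,0],"twist":-0.5,"gripper":0.68}]'
python3 -m inch '[{"linear":[0,-0.3,0],"twist":0,"gripper":0.68},{"linear":[0,-0.6,0],"twist":0,"gripper":0.68},{"linear":[0,-1,0],"twist":0,"gripper":0.68},{"linear":[0,-1,0],"twist":0,"gripper":0.68}]'
python3 -m inch '[{"linear":[-0.1,-0.3,0],"twist":0,"gripper":0.68},{"linear":[-0.2,-0.6,0],"twist":0,"gripper":0.68},{"linear":[-0.4,-1,0],"twist":0,"gripper":0.68},{"linear":[-0.4,-1,0],"twist":0,"gripper":0.68}]'
python3 -m inch '[{"linear":[0,-0.3,0],"twist":0,"gripper":0.68},{"linear":[0,-0.6,0],"twist":0,"gripper":0.68},{"linear":[0,-0.6,0],"twist":0,"gripper":0.68},{"linear":[0,-0.6,0],"twist":0,"gripper":0.68},{"linear":[0,-0.6,0],"twist":0,"gripper":0.68}]'
python3 - <<'E'
from h import *
s=snap('wrist','w13.png');print(s['obs']['tool_pos'],s['obs']['ee_rot'],px(s,(.4457,-.3375,.093)))
E
```

```text
time: 27.78
tool_pos: [0.4852, 0.0191, 0.183]
ee_rot: [-3.139, 0.0, 2.924]
wrist_force: [0.6, 0.3, 0.5]
width: 0.0644
time: 28.2
tool_pos: [0.4855, -0.0772, 0.1828]
ee_rot: [3.141, -0.001, 2.398]
wrist_force: [-0.5, 0.7, -0.1]
width: 0.0637
time: 28.53
tool_pos: [0.4856, -0.1808, 0.1827]
ee_rot: [-3.139, 0.002, 2.401]
wrist_force: [-0.6, 0.1, -0.4]
width: 0.064
time: 28.87
tool_pos: [0.4437, -0.2803, 0.1827]
ee_rot: [-3.139, 0.0, 2.401]
wrist_force: [0.3, -0.4, -0.5]
width: 0.0641
time: 29.28
tool_pos: [0.4459, -0.3352, 0.1829]
ee_rot: [3.14, -0.001, 2.407]
wrist_force: [-0.5, 0.2, -0.3]
width: 0.064
[ 0.44593858 -0.33515836  0.1828605 ] [ 3.14038819e+00 -1.26877783e-03  2.40663525e+00] [270.7707007  218.74143325]
```

View pics/w13.png

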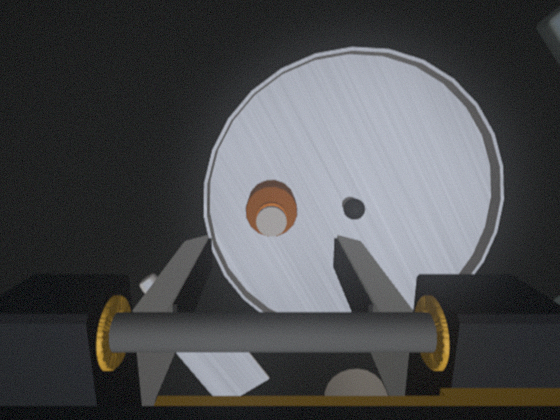

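```bash
python3 -m inch '[{"linear":[0,-0.01,-0.3],"twist":0,"gripper":0.68},{"linear":[0,-0.01,-0.6],"twist":0,"gripper":0.68},{"linear":[0,-0.01,-0.8],"twist":0,"gripper":0.68},{"linear":[0,-0.01,-1],"twist":0,"gripper":0.68},{"linear":[0,-0.01,-1],"twist":0,"gripper":0.68}]'
python3 -m inch '[{"linear":[0,0,-0.15],"twist":0,"gripper":0.68},{"linear":[0,0,-0.24],"twist":0,"gripper":0.68},{"linear":[0,0,-0.24],"twist":0,"gripper":0.68},{"linear":[0,0,-0.24],"twist":0,"gripper":0.5},{"linear":[0,0,-0.24],"twist":0,"gripper":0.2},{"linear":[0,0,-0.24],"twist":0,"gripper":0.2},{"linear":[0,0,-0.24],"twist":0,"gripper":0.2},{"linear":[0,0,-0.24],"twist":0,"gripper":0.2},{"linear":[0,0,-0.24],"twist":0,"gripper":0.2}]'
python3 -m inch '[{"linear":[0,0,0.2],"twist":0,"gripper":0.2},{"linear":[0,0,0.4],"twist":0,"gripper":0.2},{"linear":[0,0,0.7],"twist":0,"gripper":0.2},{"linear":[0,0,1],"twist":0,"gripper":0.2},{"linear":[0,0,1],"twist":0,"gripper":0.2}]'
python3 - <<'E'
from h import *
s=snap('wrist','w14.png');print(s['obs']['tool_pos'],s['obs']['ee_rot'])
E
```

```text
time: 29.75
tool_pos: [0.4432, -0.3339, 0.0785]
ee_rot: [3.141, -0.009, 2.407]
wrist_force: [-1.0, 1.3, -0.4]
width: 0.0638
time: 30.5
tool_pos: [0.4457, -0.3382, 0.0605]
ee_rot: [3.141, 0.002, 2.405]
wrist_force: [0.6, 0.1, 4.3]
width: 0.041
time: 30.92
tool_pos: [0.4473, -0.3404, 0.1664]
ee_rot: [-3.141, 0.012, 2.405]
wrist_force: [0.6, -0.2, 0.5]
width: 0.0409
[ 0.44730158 -0.34042926  0.166397  ] [-3.14103822  0.01216634  2.40488494]
```

View pics/w14.png

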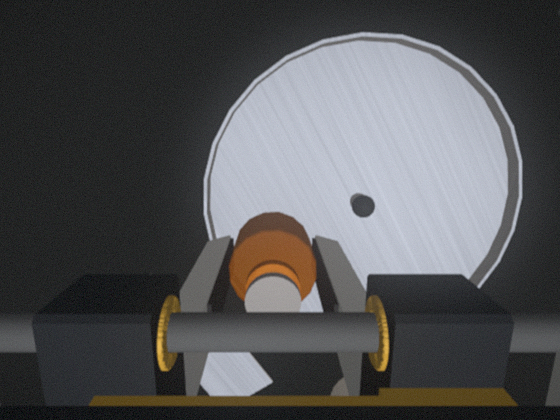

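B is held at (272,262) in the wrist view and the carousel is empty. Next: the press.

```bash
python3 -m inch '[{"linear":[0.1,0.2,0],"twist":0.1,"gripper":0.2},{"linear":[0.25,0.5,0],"twist":0.2,"gripper":0.2},{"linear":[0.4,0.8,0],"twist":0.3,"gripper":0.2},{"linear":[0.5,1,0],"twist":0.4,"gripper":0.2},{"linear":[0.5,1,0],"twist":0.5,"gripper":0.2},{"linear":[0.5,1,0],"twist":0.6,"gripper":0.2},{"linear":[0.5,1,0],"twist":0.68,"gripper":0.2},{"linear":[0.5,1,0],"twist":0.68,"gripper":0.2}]'
python3 -m inch '[{"linear":[0.1,0.2,0],"twist":0,"gripper":0.2},{"linear":[0.25,0.5,0],"twist":0,"gripper":0.2},{"linear":[0.4,0.8,0],"twist":0,"gripper":0.2},{"linear":[0.5,1,0],"twist":0,"gripper":0.2},{"linear":[0.5,1,0],"twist":0,"gripper":0.2}]'
python3 -m inch '[{"linear":[0.05,0.2,0],"twist":0,"gripper":0.2},{"linear":[0.1,0.5,0],"twist":0,"gripper":0.2},{"linear":[0.15,0.8,0],"twist":0,"gripper":0.2},{"linear":[0.15,1,0],"twist":0,"gripper":0.2},{"linear":[0.15,1,0],"twist":0,"gripper":0.2}]'
python3 -m inch '[{"linear":[0,0.15,0],"twist":0,"gripper":0.2},{"linear":[0,0.32,0],"twist":0,"gripper":0.2},{"linear":[0,0.32,0],"twist":0,"gripper":0.2},{"linear":[0,0.32,0],"twist":0,"gripper":0.2},{"linear":[0,0.32,0],"twist":0,"gripper":0.2}]'
python3 - <<'E'
from h import *
s=snap('wrist','w15.png');print(s['obs']['tool_pos'],s['obs']['ee_rot'])
E
```

```text
time: 31.63
tool_pos: [0.4942, -0.2372, 0.157]
ee_rot: [3.14, -0.003, 3.119]
wrist_force: [0.3, 0.3, -1.5]
width: 0.041
time: 32.05
tool_pos: [0.5457, -0.1342, 0.1577]
ee_rot: [3.139, -0.002, 3.119]
wrist_force: [-0.1, 0.5, -1.2]
width: 0.041
time: 32.47
tool_pos: [0.5593, -0.0351, 0.158]
ee_rot: [3.14, -0.002, 3.119]
wrist_force: [-0.4, -0.5, -1.6]
width: 0.0411
time: 32.88
tool_pos: [0.5597, -0.0075, 0.1588]
ee_rot: [-3.141, -0.001, 3.116]
wrist_force: [-0.5, 0.3, -0.8]
width: 0.041
[ 0.55974291 -0.00746469  0.15876161] [-3.14057838e+00 -8.94477779e-04  3.11553520e+00]
```

View pics/w15.png

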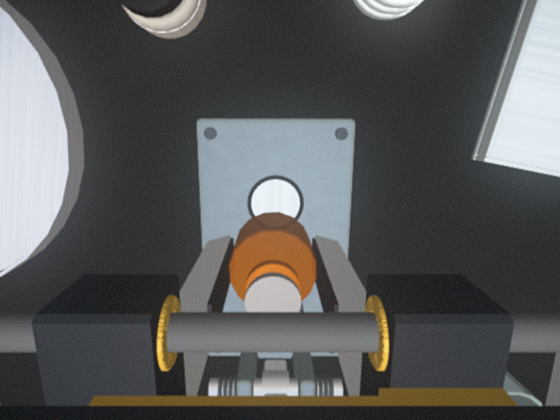

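```bash
python3 -m inch '[{"linear":[0.01,0.01,-0.2],"twist":0,"gripper":0.2},{"linear":[0.01,0.01,-0.4],"twist":0,"gripper":0.2},{"linear":[0.01,0.01,-0.6],"twist":0,"gripper":0.2},{"linear":[0.01,0.01,-0.8],"twist":0,"gripper":0.2},{"linear":[0.01,0.01,-0.95],"twist":0,"gripper":0.2},{"linear":[0.01,0.01,-1],"twist":0,"gripper":0.2},{"linear":[0.01,0.01,-1],"twist":0,"gripper":0.2},{"linear":[0.01,0.01,-1],"twist":0,"gripper":0.2}]'
python3 -m inch '[{"linear":[0,0,-0.03],"twist":0,"gripper":0.2},{"linear":[0,0,-0.06],"twist":0,"gripper":0.2},{"linear":[0,0,-0.07],"twist":0,"gripper":0.2},{"linear":[0,0,-0.07],"twist":0,"gripper":0.2},{"linear":[0,0,-0.07],"twist":0,"gripper":0.2},{"linear":[0,0,-0.07],"twist":0,"gripper":0.2}]'
```

```text
time: 33.6
tool_pos: [0.5614, -0.0057, 0.0598]
ee_rot: [-3.141, 0.001, 3.116]
wrist_force: [-0.2, -0.3, -0.3]
width: 0.0407
time: 34.1
tool_pos: [0.5612, -0.0049, 0.0526]
ee_rot: [3.141, 0.0, 3.117]
wrist_force: [-0.3, 0.5, -0.6]
width: 0.041
```

```bash
python3 -m inch '[{"linear":[0,0,-0.01],"twist":0,"gripper":0.2},{"linear":[0,0,-0.01],"twist":0,"gripper":0.2},{"linear":[0,0,-0.01],"twist":0,"gripper":0.2}]'
```

```text
time: 34.35
tool_pos: [0.561, -0.0049, 0.0513]
ee_rot: [3.142, -0.0, 3.117]
wrist_force: [-0.3, 0.2, -0.5]
width: 0.0407
```

```bash
python3 -m inch '[{"linear":[0,0,-0.01],"twist":0,"gripper":0.2},{"linear":[0,0,-0.01],"twist":0,"gripper":0.2},{"linear":[0,0,-0.01],"twist":0,"gripper":0.2}]'
```

```text
time: 34.6
tool_pos: [0.5612, -0.0049, 0.0506]
ee_rot: [3.141, 0.0, 3.117]
wrist_force: [-0.1, -0.4, 1.2]
width: 0.041
```

```bash
python3 -m inch '[{"linear":[0,0,-0.005],"twist":0,"gripper":0.2},{"linear":[0,0,-0.005],"twist":0,"gripper":0.2},{"linear":[0,0,-0.005],"twist":0,"gripper":0.2}]'
```

```text
time: 34.85
tool_pos: [0.5612, -0.0049, 0.0505]
ee_rot: [3.142, 0.001, 3.117]
wrist_force: [-2.3, 0.8, 5.1]
width: 0.0412
```

Contact. Release, rise, check.

```bash
python3 -m inch '[{"linear":[0,0,0],"twist":0,"gripper":0.5},{"linear":[0,0,0],"twist":0,"gripper":0.55},{"linear":[0,0,0],"twist":0,"gripper":0.65},{"linear":[0,0,0],"twist":0,"gripper":0.68},{"linear":[0,0,0],"twist":0,"gripper":0.68},{"linear":[0,0,0.3],"twist":0,"gripper":0.68},{"linear":[0,0,0.7],"twist":0,"gripper":0.68},{"linear":[0,0,1],"twist":0,"gripper":0.68},{"linear":[0,0,1],"twist":0,"gripper":0.68},{"linear":[0,0,1],"twist":0,"gripper":0.68}]'
python3 - <<'E'
from h import *
s=snap('wrist');s=snap('wrist','w16.png');print(s['obs']['tool_pos']);P=cloud(s)
print('stop',np.median(P[218:229,268:279].reshape(-1,3),0),px(s,(.559,-.0065,.083)))
E
```

```text
time: 35.68
tool_pos: [0.5626, -0.0051, 0.1526]
ee_rot: [-3.141, 0.006, 3.117]
wrist_force: [0.3, -0.6, 0.0]
width: 0.064
[ 0.56125017 -0.00498223  0.15017369]
stop [ 0.55894993 -0.00531228  0.08298687] [271.20947187 223.25293711]
```

View pics/w16.png

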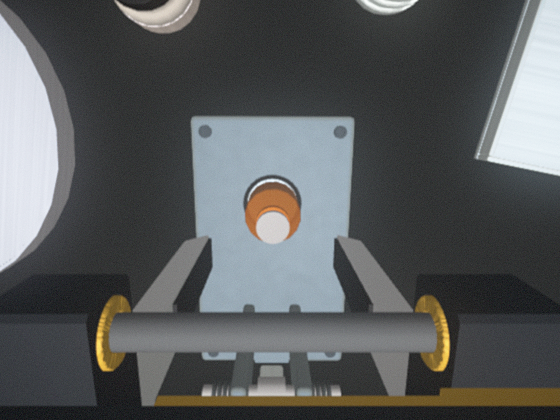

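B is on the spot, with its stopper at (273,227). Same route to the handle.

```bash
python3 -m inch '[{"linear":[-0.1,0,0.3],"twist":-0.1,"gripper":0.68},{"linear":[-0.3,0,0.6],"twist":-0.2,"gripper":0.68},{"linear":[-0.5,0.2,0.9],"twist":-0.32,"gripper":0.68},{"linear":[-0.5,0.2,1],"twist":-0.44,"gripper":0.68},{"linear":[-0.5,0.2,1],"twist":-0.56,"gripper":0.68},{"linear":[-0.5,0.2,1],"twist":-0.68,"gripper":0.68},{"linear":[-0.5,0.2,1],"twist":-0.8,"gripper":0.68},{"linear":[-0.5,0.2,1],"twist":-0.8,"gripper":0.68}]'
python3 -m inch '[{"linear":[0,0.1,0.3],"twist":-0.1,"gripper":0.68},{"linear":[0,0.2,0.6],"twist":-0.2,"gripper":0.68},{"linear":[0,0.2,0.9],"twist":-0.32,"gripper":0.68},{"linear":[0,0.2,1],"twist":-0.44,"gripper":0.68},{"linear":[0,0.2,1],"twist":-0.56,"gripper":0.68},{"linear":[0,0.2,1],"twist":-0.7,"gripper":0.68},{"linear":[0,0.2,1],"twist":-0.7,"gripper":0.68},{"linear":[0,0.2,1],"twist":-0.7,"gripper":0.68}]'
python3 -m inch '[{"linear":[0.3,0,0.2],"twist":0,"gripper":0.6},{"linear":[0.6,0,0.2],"twist":0,"gripper":0.6},{"linear":[0.9,0,0.2],"twist":0,"gripper":0.6},{"linear":[1,0,0.2],"twist":0,"gripper":0.6},{"linear":[1,0,0.2],"twist":0,"gripper":0.6},{"linear":[1,0,0.2],"twist":0,"gripper":0.6}]'
python3 -m inch '[{"linear":[0.3,-0.04,0],"twist":0,"gripper":0.6},{"linear":[0.6,-0.04,0],"twist":0,"gripper":0.6},{"linear":[0.95,-0.04,0],"twist":0,"gripper":0.6},{"linear":[0.95,-0.04,0],"twist":0,"gripper":0.6},{"linear":[0.95,-0.04,0],"twist":0,"gripper":0.6},{"linear":[0.95,-0.04,-0.3],"twist":0,"gripper":0.6},{"linear":[0.95,-0.04,-0.63],"twist":0,"gripper":0.6},{"linear":[0.95,-0.04,-0.63],"twist":0,"gripper":0.6},{"linear":[0.95,-0.04,-0.63],"twist":0,"gripper":0.6},{"linear":[0.95,-0.04,-0.63],"twist":0,"gripper":0.6}]'
python3 - <<'E'
from h import *
s=snap('wrist','w17.png');print(s['obs']['tool_pos'])
E
```

```text
time: 36.45
tool_pos: [0.5102, 0.0152, 0.2474]
ee_rot: [-3.139, -0.003, 2.277]
wrist_force: [0.4, -0.6, 0.9]
width: 0.0636
time: 37.12
tool_pos: [0.5108, 0.035, 0.3482]
ee_rot: [-3.139, -0.0, 1.55]
wrist_force: [0.5, 1.2, 0.3]
width: 0.064
time: 37.62
tool_pos: [0.611, 0.035, 0.3679]
ee_rot: [-3.138, -0.0, 1.549]
wrist_force: [-0.4, -0.2, 0.1]
width: 0.0562
time: 38.45
tool_pos: [0.7054, 0.0312, 0.3112]
ee_rot: [3.136, 0.0, 1.547]
wrist_force: [-0.6, 0.0, 0.7]
width: 0.0562
[0.70541548 0.03118715 0.31122921]
```

View pics/w17.png

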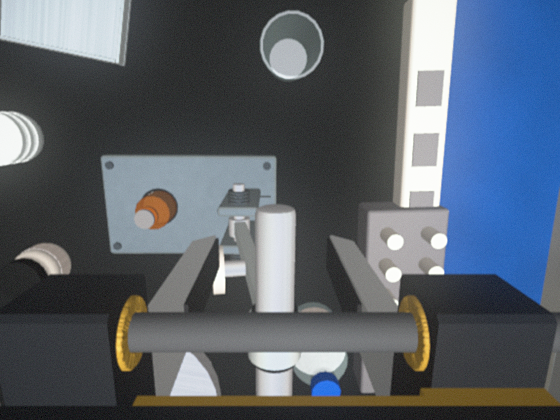

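The bar at (275,260) lies centred between the fingers and vial B stands at (155,212). I close and pull along the arc.

```bash
python3 -m inch '[{"linear":[0,0,0],"twist":0,"gripper":0.6},{"linear":[0,0,0],"twist":0,"gripper":0.3},{"linear":[0,0,0],"twist":0,"gripper":0.1},{"linear":[0,0,0],"twist":0,"gripper":0.0},{"linear":[0,0,0],"twist":0,"gripper":0.0},{"linear":[0,0,0],"twist":0,"gripper":0.0},{"linear":[0,0,0],"twist":0,"gripper":0.0},{"linear":[0,0,0],"twist":0,"gripper":0.0},{"linear":[0,0,0],"twist":0,"gripper":0.0}]'
```

```text
time: 39.25
tool_pos: [0.7064, 0.031, 0.3065]
ee_rot: [3.141, 0.0, 1.546]
wrist_force: [1.2, 0.2, 0.5]
width: 0.019
```

```bash
python3 -m inch '[{"linear":[-0.1,0,0.01],"twist":0,"gripper":0},{"linear":[-0.2,0.01,0.02],"twist":0,"gripper":0},{"linear":[-0.4,0.01,0.03],"twist":0,"gripper":0},{"linear":[-0.6,0.02,0.01],"twist":0,"gripper":0},{"linear":[-0.79,0.02,-0.02],"twist":0,"gripper":0},{"linear":[-0.99,0.03,-0.07],"twist":0,"gripper":0},{"linear":[-0.99,0.03,-0.07],"twist":0,"gripper":0},{"linear":[-0.99,0.03,-0.07],"twist":0,"gripper":0}]'
```

```text
time: 39.92
tool_pos: [0.6072, 0.0339, 0.2991]
ee_rot: [3.141, 0.0, 1.546]
wrist_force: [4.4, -0.6, -4.4]
width: 0.019
```

```bash
python3 -m inch '[{"linear":[-0.18,0,-0.08],"twist":0,"gripper":0},{"linear":[-0.36,0.01,-0.17],"twist":0,"gripper":0},{"linear":[-0.53,0.01,-0.28],"twist":0,"gripper":0},{"linear":[-0.68,0.02,-0.4],"twist":0,"gripper":0},{"linear":[-0.83,0.02,-0.54],"twist":0,"gripper":0},{"linear":[-0.96,0.02,-0.7],"twist":0,"gripper":0},{"linear":[-0.96,0.02,-0.7],"twist":0,"gripper":0}]'
python3 -m inch '[{"linear":[-0.11,0.01,-0.16],"twist":0,"gripper":0},{"linear":[-0.2,0.01,-0.34],"twist":0,"gripper":0},{"linear":[-0.28,0.01,-0.52],"twist":0,"gripper":0},{"linear":[-0.34,0.01,-0.71],"twist":0,"gripper":0},{"linear":[-0.36,0.02,-0.82],"twist":0,"gripper":0},{"linear":[-0.36,0.02,-0.82],"twist":0,"gripper":0},{"linear":[-0.36,0.02,-0.82],"twist":0,"gripper":0}]'
python3 -m inch '[{"linear":[-0.02,0,-0.1],"twist":0,"gripper":0},{"linear":[-0.03,0,-0.2],"twist":0,"gripper":0},{"linear":[-0.03,0,-0.28],"twist":0,"gripper":0},{"linear":[-0.04,0,-0.32],"twist":0,"gripper":0},{"linear":[-0.04,0,-0.32],"twist":0,"gripper":0},{"linear":[-0.04,0,-0.32],"twist":0,"gripper":0}]'
python3 -m inch '[{"linear":[0,0,-0.02],"twist":0,"gripper":0},{"linear":[0,0,-0.04],"twist":0,"gripper":0},{"linear":[0,0,-0.06],"twist":0,"gripper":0},{"linear":[0,0,-0.06],"twist":0,"gripper":0},{"linear":[0,0,-0.06],"twist":0,"gripper":0}]'
```

```text
time: 40.5
tool_pos: [0.5106, 0.0367, 0.2283]
ee_rot: [-3.14, -0.001, 1.547]
wrist_force: [3.6, 2.5, -1.0]
width: 0.0192
time: 41.08
tool_pos: [0.4757, 0.0378, 0.149]
ee_rot: [-3.141, 0.001, 1.546]
wrist_force: [-2.7, -0.9, 5.5]
width: 0.0192
time: 41.58
tool_pos: [0.4719, 0.0379, 0.1175]
ee_rot: [3.14, 0.0, 1.546]
wrist_force: [-2.5, -0.9, 7.8]
width: 0.0194
time: 42.0
tool_pos: [0.4718, 0.0379, 0.1129]
ee_rot: [3.14, 0.0, 1.546]
wrist_force: [-6.2, -0.8, 12.8]
width: 0.0194
```

```bash
python3 -m inch '[{"linear":[0,0,-0.02],"twist":0,"gripper":0},{"linear":[0,0,-0.04],"twist":0,"gripper":0},{"linear":[0,0,-0.04],"twist":0,"gripper":0},{"linear":[0,0,-0.04],"twist":0,"gripper":0}]'
```

```text
time: 42.33
tool_pos: [0.4718, 0.0379, 0.1093]
ee_rot: [3.14, 0.0, 1.546]
wrist_force: [-7.4, -0.2, 15.2]
width: 0.0191
```

```bash
python3 -m inch '[{"linear":[0,0,-0.02],"twist":0,"gripper":0},{"linear":[0,0,-0.02],"twist":0,"gripper":0},{"linear":[0,0,-0.02],"twist":0,"gripper":0}]'
```

```text
time: 42.58
tool_pos: [0.4718, 0.0379, 0.108]
ee_rot: [3.14, 0.0, 1.546]
wrist_force: [-9.4, -1.2, 18.7]
width: 0.0189
```

```bash
python3 -m inch '[{"linear":[0,0,-0.02],"twist":0,"gripper":0},{"linear":[0,0,-0.025],"twist":0,"gripper":0},{"linear":[0,0,-0.025],"twist":0,"gripper":0}]'
```

```text
time: 42.83
tool_pos: [0.4719, 0.0379, 0.1076]
ee_rot: [3.139, 0.001, 1.547]
wrist_force: [-13.9, -0.8, 28.0]
width: 0.0193
```

Bottomed (19 to 28 N over 0.4 mm). Easing back.

```bash
python3 -m inch '[{"linear":[0,0,0.03],"twist":0,"gripper":0},{"linear":[0,0,0.08],"twist":0,"gripper":0},{"linear":[0,0,0.14],"twist":0,"gripper":0},{"linear":[0.01,0,0.22],"twist":0,"gripper":0},{"linear":[0.02,0,0.3],"twist":0,"gripper":0},{"linear":[0.03,0,0.38],"twist":0,"gripper":0},{"linear":[0.04,0,0.46],"twist":0,"gripper":0},{"linear":[0.04,0,0.46],"twist":0,"gripper":0}]'
python3 -m inch '[{"linear":[0.02,0,0.11],"twist":0,"gripper":0},{"linear":[0.08,-0.01,0.3],"twist":0,"gripper":0},{"linear":[0.16,-0.01,0.48],"twist":0,"gripper":0},{"linear":[0.25,-0.01,0.66],"twist":0,"gripper":0},{"linear":[0.36,-0.02,0.82],"twist":0,"gripper":0},{"linear":[0.36,-0.02,0.82],"twist":0,"gripper":0}]'
python3 -m inch '[{"linear":[0.13,0,0.16],"twist":0,"gripper":0},{"linear":[0.28,0,0.3],"twist":0,"gripper":0},{"linear":[0.43,-0.01,0.42],"twist":0,"gripper":0},{"linear":[0.6,-0.01,0.53],"twist":0,"gripper":0},{"linear":[0.78,-0.02,0.62],"twist":0,"gripper":0},{"linear":[0.96,-0.02,0.7],"twist":0,"gripper":0},{"linear":[0.96,-0.02,0.7],"twist":0,"gripper":0}]'
python3 -m inch '[{"linear":[0.2,0,0.05],"twist":0,"gripper":0},{"linear":[0.39,-0.01,0.08],"twist":0,"gripper":0},{"linear":[0.59,-0.02,0.1],"twist":0,"gripper":0},{"linear":[0.79,-0.02,0.09],"twist":0,"gripper":0},{"linear":[0.9,-0.03,0.08],"twist":0,"gripper":0},{"linear":[0.96,-0.03,0.07],"twist":0,"gripper":0},{"linear":[0.98,-0.03,0.07],"twist":0,"gripper":0},{"linear":[0.98,-0.03,0.07],"twist":0,"gripper":0},{"linear":[1,-0.03,0.07],"twist":0,"gripper":0},{"linear":[1,-0.03,0.07],"twist":0,"gripper":0}]'
python3 -m inch '[{"linear":[0.005,0,0],"twist":0,"gripper":0},{"linear":[0.01,0,0],"twist":0,"gripper":0},{"linear":[0.01,0,0],"twist":0,"gripper":0},{"linear":[0.01,0,0],"twist":0,"gripper":0}]'
```

```text
time: 43.5
tool_pos: [0.4758, 0.0378, 0.1497]
ee_rot: [3.139, 0.001, 1.546]
wrist_force: [-3.8, -1.5, 5.0]
width: 0.0191
time: 44.0
tool_pos: [0.5155, 0.0366, 0.2345]
ee_rot: [3.13, -0.002, 1.547]
wrist_force: [2.1, 0.5, 3.0]
width: 0.0192
time: 44.58
tool_pos: [0.6111, 0.0338, 0.3002]
ee_rot: [3.136, -0.0, 1.546]
wrist_force: [0.9, -1.2, 1.3]
width: 0.0192
time: 45.42
tool_pos: [0.7065, 0.0311, 0.3064]
ee_rot: [-3.141, 0.0, 1.546]
wrist_force: [2.2, -0.3, 1.6]
width: 0.0189
time: 45.75
tool_pos: [0.707, 0.0311, 0.3064]
ee_rot: [-3.14, 0.0, 1.546]
wrist_force: [-3.1, -0.9, 3.1]
width: 0.019
```

The lever is against its up stop. I release, retract and return over the vial.

```bash
python3 -m inch '[{"linear":[-0.01,0,0],"twist":0,"gripper":0.25},{"linear":[-0.01,0,0],"twist":0,"gripper":0.4},{"linear":[-0.01,0,0],"twist":0,"gripper":0.6},{"linear":[-0.01,0,0],"twist":0,"gripper":0.6},{"linear":[-0.01,0,0],"twist":0,"gripper":0.6},{"linear":[-0.01,0,0.2],"twist":0,"gripper":0.6},{"linear":[-0.01,0,0.5],"twist":0,"gripper":0.6},{"linear":[-0.01,0,0.6],"twist":0,"gripper":0.6},{"linear":[-0.01,0,0.6],"twist":0,"gripper":0.6}]'
python3 -m inch '[{"linear":[-0.3,0,0],"twist":0,"gripper":0.68},{"linear":[-0.6,0,0],"twist":0,"gripper":0.68},{"linear":[-0.9,0,0],"twist":0,"gripper":0.68},{"linear":[-1,0,0],"twist":0,"gripper":0.68},{"linear":[-1,0,0],"twist":0,"gripper":0.68}]'
python3 -m inch '[{"linear":[-0.3,0,0],"twist":0,"gripper":0.68},{"linear":[-0.6,0,0],"twist":0.1,"gripper":0.68},{"linear":[-0.9,0,0],"twist":0.2,"gripper":0.68},{"linear":[-1,-0.1,-0.2],"twist":0.3,"gripper":0.68},{"linear":[-1,-0.2,-0.4],"twist":0.42,"gripper":0.68},{"linear":[-1,-0.3,-0.7],"twist":0.54,"gripper":0.68},{"linear":[-1,-0.36,-1],"twist":0.66,"gripper":0.68},{"linear":[-1,-0.36,-1],"twist":0.75,"gripper":0.68},{"linear":[-1,-0.36,-1],"twist":0.75,"gripper":0.68}]'
python3 -m inch '[{"linear":[0,0,0],"twist":0.1,"gripper":0.68},{"linear":[0,0,-0.2],"twist":0.2,"gripper":0.68},{"linear":[0,0,-0.5],"twist":0.3,"gripper":0.68},{"linear":[0,0,-0.8],"twist":0.42,"gripper":0.68},{"linear":[0.1,0,-1],"twist":0.54,"gripper":0.68},{"linear":[0.3,0,-1],"twist":0.66,"gripper":0.68},{"linear":[0.5,0,-1],"twist":0.75,"gripper":0.68},{"linear":[0.5,0,-1],"twist":0.75,"gripper":0.68},{"linear":[0.5,0,-1],"twist":0.75,"gripper":0.68}]'
python3 - <<'E'
from h import *
s=snap('wrist','w18.png');print(s['obs']['tool_pos'])
t=snap('top');crop(t,180,130,330,250,'t18.png',5)
E
```

```text
time: 46.5
tool_pos: [0.7077, 0.0312, 0.3707]
ee_rot: [3.134, -0.0, 1.547]
wrist_force: [-0.3, -0.4, 0.3]
width: 0.0564
time: 46.92
tool_pos: [0.6048, 0.0313, 0.3667]
ee_rot: [3.142, -0.0, 1.547]
wrist_force: [0.1, 0.4, 0.1]
width: 0.0638
time: 47.67
tool_pos: [0.5061, -0.0052, 0.262]
ee_rot: [-3.137, -0.006, 2.332]
wrist_force: [0.3, 0.5, -0.5]
width: 0.0644
time: 48.42
tool_pos: [0.5582, -0.0049, 0.1665]
ee_rot: [3.141, 0.0, 3.114]
wrist_force: [-0.7, -0.2, 0.6]
width: 0.0636
[ 0.55824155 -0.0048582   0.16651838]
```

View pics/w18.png

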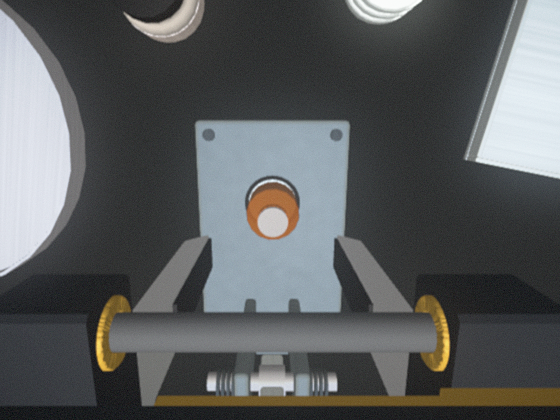

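View pics/t18.png

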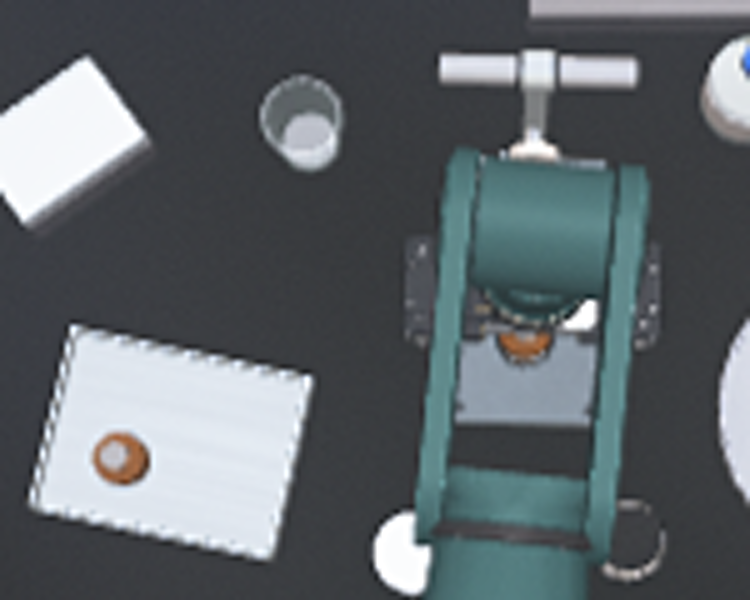

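In the top crop, vial A is upright in the tray at (122,458). I'll check whether it shifted and B's seating.

Run:
```python
from h import *
t=snap('top');print('A',atz(t,180+113/5,130+453/5,.06))
s=snap('wrist');P=cloud(s);print('stop',np.median(P[217:228,268:279].reshape(-1,3),0)); print(atz(s,272.5,222,.076))
```

```text
A [0.46391443 0.31780221 0.06      ]
stop [ 0.56066254 -0.00529658  0.07585511]
[ 0.56068547 -0.00566274  0.076     ]
```

A was knocked about 22 mm but still stands well inside the tray. B's stopper is home (75.9 mm). Grasping B.

```bash
python3 -m inch '[{"linear":[0.02,0,-0.25],"twist":0,"gripper":0.68},{"linear":[0.02,0,-0.5],"twist":0,"gripper":0.68},{"linear":[0.02,0,-0.75],"twist":0,"gripper":0.68},{"linear":[0.02,0,-0.95],"twist":0,"gripper":0.68},{"linear":[0.02,0,-0.95],"twist":0,"gripper":0.68}]'
python3 -m inch '[{"linear":[0,0,-0.1],"twist":0,"gripper":0.68},{"linear":[0,0,-0.22],"twist":0,"gripper":0.68},{"linear":[0,0,-0.22],"twist":0,"gripper":0.68},{"linear":[0,0,-0.22],"twist":0,"gripper":0.5},{"linear":[0,0,-0.22],"twist":0,"gripper":0.2},{"linear":[0,0,-0.22],"twist":0,"gripper":0.2},{"linear":[0,0,-0.22],"twist":0,"gripper":0.2},{"linear":[0,0,-0.22],"twist":0,"gripper":0.2},{"linear":[0,0,-0.22],"twist":0,"gripper":0.2}]'
python3 -m inch '[{"linear":[0,0,0.2],"twist":0,"gripper":0.2},{"linear":[0,0,0.4],"twist":0,"gripper":0.2},{"linear":[0,0,0.7],"twist":0,"gripper":0.2},{"linear":[0,0,0.8],"twist":0,"gripper":0.2},{"linear":[0,0,0.8],"twist":0,"gripper":0.2}]'
```

```text
time: 49.03
tool_pos: [0.5552, -0.0045, 0.0668]
ee_rot: [3.141, -0.009, 3.116]
wrist_force: [-0.8, 0.4, -1.6]
width: 0.0639
time: 49.78
tool_pos: [0.5597, -0.005, 0.0503]
ee_rot: [-3.142, 0.002, 3.117]
wrist_force: [-1.0, -0.5, 2.5]
width: 0.0406
time: 50.2
tool_pos: [0.5612, -0.0052, 0.1329]
ee_rot: [-3.141, 0.007, 3.117]
wrist_force: [0.6, -0.3, -0.0]
width: 0.0412
```

```bash
python3 -m inch '[{"linear":[-0.1,0.2,0],"twist":0,"gripper":0.2},{"linear":[-0.2,0.5,0],"twist":0,"gripper":0.2},{"linear":[-0.3,0.8,0],"twist":-0.05,"gripper":0.2},{"linear":[-0.4,1,0],"twist":-0.1,"gripper":0.2},{"linear":[-0.4,1,0],"twist":-0.18,"gripper":0.2}]'
python3 -m inch '[{"linear":[-0.1,0.3,0],"twist":0,"gripper":0.2},{"linear":[-0.2,0.6,0],"twist":0,"gripper":0.2},{"linear":[-0.3,0.9,0],"twist":0,"gripper":0.2},{"linear":[-0.4,1,0],"twist":0,"gripper":0.2},{"linear":[-0.4,1,0],"twist":0,"gripper":0.2}]'
python3 -m inch '[{"linear":[-0.1,0.2,0],"twist":0,"gripper":0.2},{"linear":[-0.12,0.39,0],"twist":0,"gripper":0.2},{"linear":[-0.12,0.39,0],"twist":0,"gripper":0.2},{"linear":[-0.12,0.39,0],"twist":0,"gripper":0.2},{"linear":[-0.12,0.39,0],"twist":0,"gripper":0.2}]'
python3 - <<'E'
from h import *
s=snap('wrist','w19.png');print(s['obs']['tool_pos'])
E
```

```text
time: 50.62
tool_pos: [0.5161, 0.0985, 0.1269]
ee_rot: [3.141, -0.005, 2.93]
wrist_force: [1.0, -0.6, -1.9]
width: 0.0411
time: 51.03
tool_pos: [0.4763, 0.1969, 0.1273]
ee_rot: [-3.14, -0.004, 2.933]
wrist_force: [-0.8, 0.2, -0.8]
width: 0.0407
time: 51.45
tool_pos: [0.4671, 0.2327, 0.1285]
ee_rot: [-3.14, -0.001, 2.928]
wrist_force: [-0.0, -0.3, -0.8]
width: 0.041
[0.46707717 0.23273166 0.128482  ]
```

View pics/w19.png

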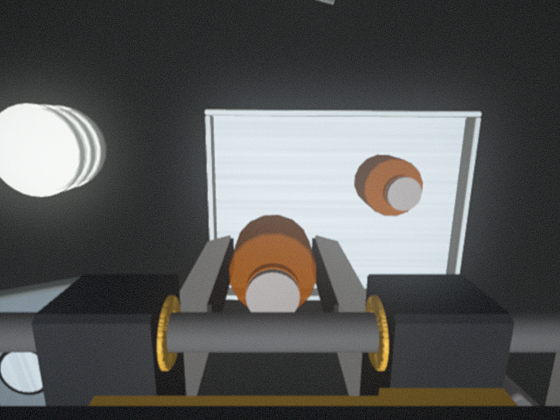

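A stands at (390,188) in the tray, clear of the placing spot. Lowering B.

```bash
python3 -m inch '[{"linear":[0,0.01,-0.25],"twist":0,"gripper":0.2},{"linear":[0,0.01,-0.5],"twist":0,"gripper":0.2},{"linear":[0,0.01,-0.7],"twist":0,"gripper":0.2},{"linear":[0,0.01,-0.85],"twist":0,"gripper":0.2},{"linear":[0,0.01,-0.93],"twist":0,"gripper":0.2},{"linear":[0,0.01,-0.93],"twist":0,"gripper":0.2},{"linear":[0,0.01,-0.93],"twist":0,"gripper":0.2}]'
python3 -m inch '[{"linear":[0,0,-0.01],"twist":0,"gripper":0.2},{"linear":[0,0,-0.02],"twist":0,"gripper":0.2},{"linear":[0,0,-0.02],"twist":0,"gripper":0.2},{"linear":[0,0,-0.02],"twist":0,"gripper":0.2}]'
```

```text
time: 52.08
tool_pos: [0.4675, 0.2344, 0.0364]
ee_rot: [3.142, 0.0, 2.928]
wrist_force: [0.5, -0.1, -0.7]
width: 0.041
time: 52.42
tool_pos: [0.4672, 0.2351, 0.0346]
ee_rot: [3.141, 0.0, 2.929]
wrist_force: [-0.3, -1.0, -1.4]
width: 0.041
```

```bash
python3 -m inch '[{"linear":[0,0,-0.01],"twist":0,"gripper":0.2},{"linear":[0,0,-0.01],"twist":0,"gripper":0.2},{"linear":[0,0,-0.01],"twist":0,"gripper":0.2}]'
```

```text
time: 52.67
tool_pos: [0.4674, 0.2352, 0.034]
ee_rot: [3.141, 0.001, 2.929]
wrist_force: [-0.3, -0.5, 3.4]
width: 0.0413
```

```bash
python3 -m inch '[{"linear":[0,0,0],"twist":0,"gripper":0.5},{"linear":[0,0,0],"twist":0,"gripper":0.55},{"linear":[0,0,0],"twist":0,"gripper":0.62},{"linear":[0,0,0],"twist":0,"gripper":0.62},{"linear":[0,0,0],"twist":0,"gripper":0.62},{"linear":[0,0,0.3],"twist":0,"gripper":0.62},{"linear":[0,0,0.7],"twist":0,"gripper":0.62},{"linear":[0,0,1],"twist":0,"gripper":0.62},{"linear":[0,0,1],"twist":0,"gripper":0.62}]'
python3 -m inch '[{"linear":[0,-0.3,0.3],"twist":0,"gripper":0.68},{"linear":[0,-0.6,0.6],"twist":0,"gripper":0.68},{"linear":[0,-1,0.6],"twist":0,"gripper":0.68},{"linear":[0,-1,0.6],"twist":0,"gripper":0.68},{"linear":[0,-1,0.6],"twist":0,"gripper":0.68}]'
python3 -m inch '[{"linear":[-0.4,-0.3,0],"twist":0,"gripper":0.68},{"linear":[-0.8,-0.6,0],"twist":0,"gripper":0.68},{"linear":[-1,-1,0],"twist":0,"gripper":0.68},{"linear":[-1,-1,0],"twist":0,"gripper":0.68},{"linear":[-1,-1,0],"twist":0,"gripper":0.68}]'
python3 - <<'E'
from h import *
snap('scene','s20.png');s=snap('top','t20.png');crop(s,180,130,330,250,'t20c.png',5)
P=cloud(s);print(robot.get_obs()['tool_pos'],robot.get_obs()['wrist_force'])
E
```

```text
time: 53.42
tool_pos: [0.471, 0.2366, 0.1412]
ee_rot: [3.134, 0.012, 2.929]
wrist_force: [0.7, 1.2, 1.1]
width: 0.0583
time: 53.83
tool_pos: [0.4673, 0.1337, 0.1935]
ee_rot: [3.141, 0.001, 2.925]
wrist_force: [-0.6, -0.1, -0.4]
width: 0.064
time: 54.25
tool_pos: [0.3651, 0.0343, 0.1923]
ee_rot: [-3.141, -0.001, 2.927]
wrist_force: [0.5, 0.4, -0.4]
width: 0.064
[0.36696037 0.03590767 0.19266356] [ 0.02437482 -0.39319418 -0.38913886]
```

View pics/s20.png

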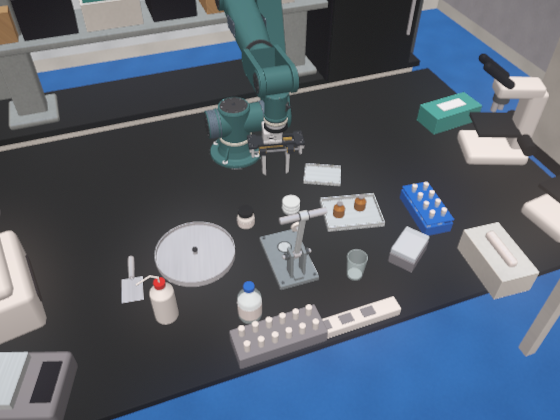

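View pics/t20c.png

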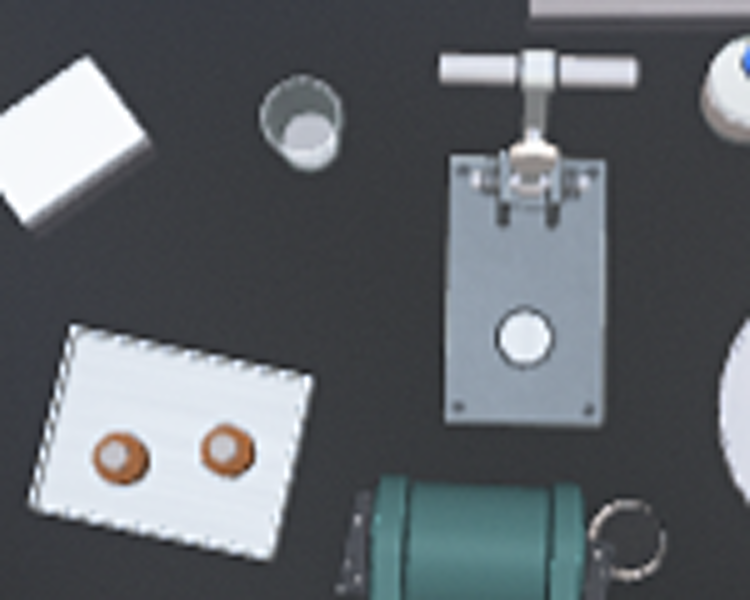

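View pics/t20.png

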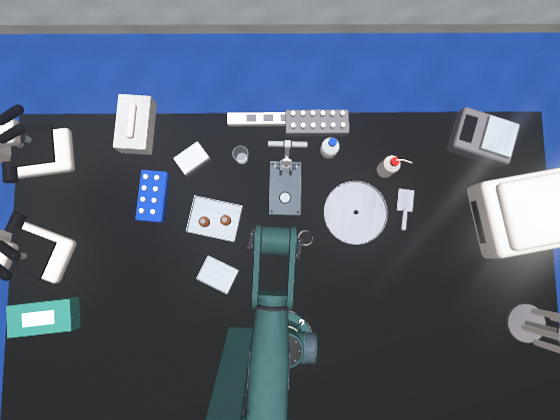

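Both vials stand upright in the large tray at (204,221) and (226,220). The carousel is empty, the T-handle is back at its start pixel and the bystanders are unchanged. Handing in.

Run:
```python
from bench import robot
print(robot.close_job())
```

```text
the job is handed in; nothing more can be done
None
```

Both vials on the carousel were stoppered at the press and now stand upright in the larger tray. I handed the job in at about 54 s; it reported no verdict.

- **Vials:** Only two of the four were present. I gripped each by its glass body, both on the carousel and at the press.
- **Stoppers:** Each stopper bottomed at about 27–28 N on the handle. The wrist camera then read the stopper tops at 75.7 and 75.9 mm above the table, against 76 mm when fully home.
- **Lever:** I eased it back up in the grip both times. The last pictures show it at its starting position.
- **Last pictures:** They show the carousel empty, the robot clear of everything, and no visible change to the other things on the bench.
- **Knocked vial:** While I pressed the second vial, the first was shifted about 22 mm inside the tray. It still stood well inside, so I left it and placed the second well clear.

No check failed or disagreed.

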